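Hold a deck strip on the heat plate with the screw-down foot

ROBOT

A 6-joint arm with a two-finger parallel gripper is mounted at the origin on the work surface. World frame = base frame: x ahead of the robot, y to its left, z up, the work surface at z = 0. Lengths are in m, angles in rad, forces in N, time in s.
With the tool pointing down it reaches from about 0.375 to 0.9 m from the base axis. Payload 3.1 kg.
Tool frame: the origin (TCP) lies at the very end of the fingers, on their centre line; the grasp point (between the pads) lies 19 mm behind it; z points along the fingers, y is the direction in which the jaws open and shut (so a half turn about z gives the same grasp; the last joint's range is limited). The gripper opens to 87 mm and grips with 3 to 60 N. Pads are 19 mm wide; open, the fingers measure 117 mm over their backs; the gripper's body (75 mm by 190 mm) begins 51 mm behind the grasp point.
Start: joints at [-1.329, 0.527, 1.433, -0, 1.181, -0.178], TCP at [0.255, -0.57, 0.223] pointing down, gripper open.
Joint ranges: [-3.08, 3.08], [-0.75, 2.2], [0.22, 2.44], [-1.43, 4.57], [0, 2.65], [-2.85, 2.85]. Speed limits (rad/s): [2.79, 2.79, 3.14, 3.14, 3.14, 3.14].

INTERFACE

Orientations are given as a unit quaternion [x, y, z, w].
In Python, from rig import robot, optics gives the robot as it stands.
- The arm moves only by the shell command python3 -m inch 'ROWS' [FORCE]. ROWS is JSON, a list of rows, each an object of numbers: "ax", "ay", "az": the turn, a rotation vector about the tool's x, y, z in rad; "dx", "dy", "dz": the shift along the tool's x, y, z in mm; "gripper": the opening in per cent of the stroke, from 0 (shut) to 100 (fully open). In form: [{"ax": .., "ay": .., "az": .., "dx": .., "dy": .., "dz": .., "gripper": ..}, ...]. A call has 1 to 8 rows; each row shifts and turns the commanded pose from where the row before left it, along the tool's axes as they then stand; what a row does not reach is not made up. A row lasts 1/10 s, in which the tool goes at most 50 mm and 8.59 degrees, less where a joint would pass 70% of its speed; a pose out of reach is approached as far as the arm can. A call with a gripper value outside its range is refused whole. The fingers move at their own pace and stop on an object; FORCE is the grip in N (left out, the last holds). Time passes only in rows, so rows that do not move let the fingers close. It gives the time, the measured TCP pose, the force and the opening at its end, in the units of the state.
- robot.get_obs(): the state, without advancing time (a new reading comes with each control period).
- optics.camera(name): name is "scene" or "top"; returns a dict with "img" (400x640x3 uint8, red, green, blue), "depth" (400x640 float32, m along the optical axis (not along the pixel's ray), 0 where there is no reading), "camera_matrix" (3x3 intrinsics, pixels), "k1" (the pictures are not rectified: a ray, as slopes to the right and down, at radius r is drawn at 1 + k1 r^2 times it, then the intrinsics apply), "position" and "attitude" of the camera in the world. Camera axes: x right, y up, looking along -z (the intrinsics and any distortion apply to the point x, -y, -z); pixel columns grow to the right and rows downward; lengths in m; the calibration is good to about 2 mm. A picture is of the moment at which its call begins.
- robot.hand_in(): hands the job in, once; it reports no verdict.
The state is a dict: "time": time; "q": joint angles; "joint_velocities": joint speeds; "joint_torque": joint torques, N m; "position": TCP position; "tool_rot": TCP orientation; "ft_force": force on the tool from outside, world axes, zero at the start; "moment": the same for the moment, N m; "grip_width": finger opening in m.
Only numpy, scipy, OpenCV 4.12 (cv2) and the standard library are available. Lean on these libraries where they do the work, as an engineer would, in place of code of your own. Each camera call takes 0.05 s, during which the arm holds its last target.

TASK

Lay the long black deck strip on the heat plate and slide it in between the two guide rails, under the press foot, until its end is against the end stop. Then, by its knob, screw the foot down until it just bears on the strip and holds it with a light touch, without squeezing it. Let go of everything and leave the other things on the worktop where they lie.

Things in the scene. Friction and masses are not known exactly. Their poses are not given: they have to be found in the camera images.
- strip: The part to be worked on: long black polymer deck strip, 170 x 50 x 8 mm (x, y, z), about 0.1 kg, lying flat. Origin at the centre of its underside, x along its length; both ends are alike.
- heat_plate: Heat plate fixed under the press foot. Origin on the foot's vertical axis, 44 mm below the top of the bare platen on which the strip is to lie; x points along the platen to the end stop. Platen: x -120 to +50 mm, 44 mm wide, so the strip overhangs 3 mm each side; its top is 24 mm above the 88 mm wide steel housing. Plate height varies by some mm. Its red rocker switch is not used.
- rail_mouth (a point): Mouth of the two guide rails, on the platen's top, mid-width, 42 mm before the foot's axis; same axes as the heat plate. The rails are 68 mm apart inside here, narrow to 53 mm over the first 22 mm and then run straight for 70 mm to the end stop; they rise 8 mm above the platen. From 8 mm before this point back to the platen's near end the strip's sides are free to grip.
- stop (a point): Middle of the end stop's face, on the platen's top, 50 mm beyond the foot's axis; same axes as the heat plate. The stop rises 12 mm above the platen. When the strip is home its end is against this face and its centre is 85 mm before it (-x).
- press: Grey press stand fixed to the worktop; origin on the worktop on the foot's axis, same x direction as the heat plate. Base plate 285 x 140 x 6 mm, column at x = 82 to 118 mm, and a 40 mm wide arm from x = -22 to 118 mm, underside 85 mm and top 110 mm above the worktop. The arm carries an upright screw with a knob above and a foot below, all three turning as one; they are part of the press.
- nut_top (a point): Fixed point on the screw's axis, on the top of the press arm. The knob is round, black, fluted, 40 mm in diameter, 34 mm high; at the start its underside is 33 to 37 mm and its top 67 to 71 mm above this point. Between are only the 12 mm screw and a 20 mm collar (top 23 to 27 mm up). Clockwise from above lowers screw, knob and foot together, 12 mm per turn (1.9 mm per rad), travel about 15 mm.
- nut_bottom (a point): Fixed point on the screw's axis, on the arm's underside. Below it hangs the rubber-faced foot, 44 mm in diameter, at the start 3 to 10 mm above a strip lying on the platen: how much is not known and must be felt. The foot is cushioned: from first touch the force grows about 14 N per mm of travel (27 N per rad of knob). A light touch is 4 to 18 N; over 35 N is squeezing.
- press_nose (a point): Middle of the arm's end face, the end nearer the robot, 22 mm before the screw's axis. How the screw feels: it has no backlash and stays where it is left. The knob takes about 0.06 N m to turn while the foot is free; when the foot bears on the strip its rubbing adds 0.007 to 0.014 N m for each newton on the strip.
- square_patch: Bystander: square black deck patch 70 x 70 x 8 mm. Origin: centre of the underside.
- eyebolt_a: Bystander: stainless eyebolt lying flat, 33 mm eye, 75 mm long. Origin under the eye's centre.
- eyebolt_b: Bystander: a second, equal eyebolt.
- binding_lever: Bystander: yellow anodised binding lever, 100 x 26 mm, 20 mm high, lying flat. Origin: underside, near the middle.
- crimper: Bystander: steel crimping tool with two handles, 170 x 75 x 14 mm, lying flat. Origin: underside, near its pivot.
- rivet_tin: Bystander: closed tin, 64 mm in diameter, 45 mm high. Origin: centre of the underside.
Mind the look-alikes: they are no part of the job. Of the things that look like the strip, take the one that is nearest to the robot's base at the start.

How it is judged:
By the outcome, as a careful person would: the job done as asked, in the order asked, and still so for the second after the job is handed in, with the robot touching nothing.
It also fails if it takes over 72 s, if anything falls off the work surface, if the arm or the gripper's body presses on something with over 40 N, if the wrist force passes 120 N, or if a joint passes its speed limit or range.

## Working session

There is one attempt and no reset: what is moved stays moved. The work goes in short steps, Python scripts to look and compute and a shell command to move; the robot and the scene stay as the last step left them, time stands still between calls to the robot, and variables do not carry over. Pictures are saved under pics/ and viewed, and the job is handed in when it is done.

```bash
ls; mkdir -p pics; cat > h.py <<'E'
import numpy as np, cv2, pickle
from rig import robot, optics
from scipy.spatial.transform import Rotation as R
def save(name,c): cv2.imwrite('pics/%s.png'%name, c['img'][:,:,::-1])
def grab(name,fn):
    c=optics.camera(name); pickle.dump(c,open('pics/%s.pkl'%fn,'wb')); save(fn,c); return c
E
python3 - <<'E'
from h import *
for n in ('scene','top'):
    c=grab(n,n+'0'); print(n,c['camera_matrix'].tolist(),c['k1'],c['position'],c['attitude'])
o=robot.get_obs(); print({k:np.round(v,4) for k,v in o.items()})
E
```

```text
pics
scene [[374.79464485660355, 0.0, 321.66964991246334], [0.0, 374.79464485660355, 199.9836461026192], [0.0, 0.0, 1.0]] -0.0067117698213621105 [ 1.12101604 -0.90738022  1.0077642 ] [0.39161192 0.11668535 0.28002161 0.86868437]
top [[465.97643713317535, 0.0, 313.6137369520247], [0.0, 465.97643713317535, 205.51506226310713], [0.0, 0.0, 1.0]] -0.06661266364783293 [ 0.44230045 -0.10285208  1.3848062 ] [ 0.03356548 -0.02481775 -0.69890589  0.7139944 ]
{'time': np.float64(0.1), 'q': array([-1.3285,  0.5284,  1.4338, -0.    ,  1.1814, -0.1785]), 'joint_velocities': array([-0.0006, -0.0005, -0.0021, -0.0003,  0.0003, -0.0028]), 'joint_torque': array([-3.00000e-04, -4.40985e+01, -1.77151e+01,  6.35000e-02,
        5.34000e-02, -0.00000e+00]), 'position': array([ 0.2552, -0.5698,  0.2217]), 'tool_rot': array([ 0.9779,  0.2088, -0.    , -0.001 ]), 'ft_force': array([-0.117 , -0.5441,  0.6035]), 'moment': array([0.0211, 0.0234, 0.087 ]), 'grip_width': np.float64(0.0871)}
```

View pics/scene0.png

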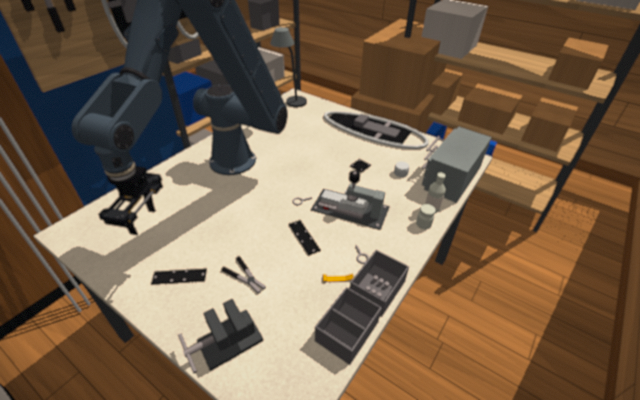

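View pics/top0.png

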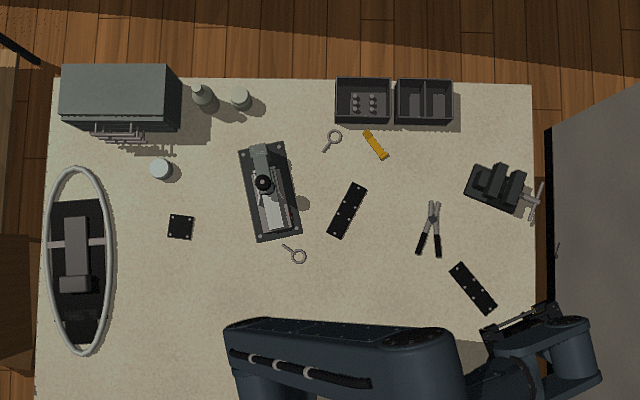

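The top view shows two long black strips: A at (347,210) and B at (473,288). The small black square at (181,226) is the patch, and the press is at (270,192). I'll measure how far each strip is from the base.

```bash
cat >> h.py <<'E'
def ray(c,uv):
    uv=np.atleast_2d(np.asarray(uv,float)); K=c['camera_matrix']
    d=(uv-[K[0,2],K[1,2]])/[K[0,0],K[1,1]]
    s=d.copy()
    for _ in range(20): s=d/(1+c['k1']*(s**2).sum(1,keepdims=True))
    v=np.c_[s[:,0],-s[:,1],-np.ones(len(s))]
    return R.from_quat(c['attitude']).apply(v)
def onplane(c,uv,z):
    v=ray(c,uv); p=np.asarray(c['position']); return p+v*((z-p[2])/v[:,2])[:,None]
def proj(c,X):
    K=c['camera_matrix']; v=R.from_quat(c['attitude']).inv().apply(np.atleast_2d(X)-c['position'])
    s=np.c_[v[:,0],-v[:,1]]/(-v[:,2:]); s=s*(1+c['k1']*(s**2).sum(1,keepdims=True))
    return s*[K[0,0],K[1,1]]+[K[0,2],K[1,2]]
def tri(c1,uv1,c2,uv2):
    v1=ray(c1,uv1)[0];v2=ray(c2,uv2)[0];p1=np.array(c1['position']);p2=np.array(c2['position'])
    t=np.linalg.lstsq(np.c_[v1,-v2],p2-p1,rcond=None)[0]
    a=p1+t[0]*v1;b=p2+t[1]*v2; return (a+b)/2,np.linalg.norm(a-b)
def depthpts(c):
    h,w=c['depth'].shape; u,v=np.meshgrid(np.arange(w),np.arange(h))
    r=ray(c,np.c_[u.ravel(),v.ravel()]); return (np.array(c['position'])+r*c['depth'].ravel()[:,None]).reshape(h,w,3)
def load(fn): return pickle.load(open('pics/%s.pkl'%fn,'rb'))
E
python3 - <<'E'
from h import *
for n,boxes in (('top0',[(320,175,375,245),(440,255,505,320)]),('scene0',[(283,215,323,260),(148,262,212,290)])):
    c=load(n); g=c['img'].max(2)
    for (a,b,d,e) in boxes:
        m=(g[b:e,a:d]<70).astype(np.uint8); 
        m=cv2.morphologyEx(m,cv2.MORPH_CLOSE,np.ones((5,5),np.uint8))
        nl,l,st,_=cv2.connectedComponentsWithStats(m); i=1+np.argmax(st[1:,4]); 
        cn=cv2.findContours((l==i).astype(np.uint8),cv2.RETR_EXTERNAL,cv2.CHAIN_APPROX_NONE)[0][0][:,0]+[a,b]
        P=onplane(c,cn,0.008)[:,:2].astype(np.float32); r=cv2.minAreaRect(P); bx=cv2.boxPoints(r)
        L=sorted(r[1]);e=[bx[1]-bx[0],bx[2]-bx[1]];e=max(e,key=np.linalg.norm)
        print(n,cn.mean(0),np.array(r[0]).round(4),np.round(r[1],4),'ang',np.degrees(np.arctan2(e[1],e[0])),'dist',np.hypot(*r[0]))
c=load('top0'); im=c['img'][:,:,::-1]
a=cv2.resize(im[130:250,225:375],None,fx=5,fy=5,interpolation=cv2.INTER_CUBIC); cv2.imwrite('pics/press_top.png',a)
b=cv2.resize(im[250:320,430:510],None,fx=6,fy=6,interpolation=cv2.INTER_CUBIC); cv2.imwrite('pics/stripB.png',b)
c=load('scene0'); im=c['img'][:,:,::-1]
a=cv2.resize(im[150:260,280:400],None,fx=5,fy=5,interpolation=cv2.INTER_CUBIC); cv2.imwrite('pics/press_sc.png',a)
E
```

```text
top0 [346.28346457 210.28346457] [ 0.5439 -0.1816] [0.0509 0.1696] ang -26.787897 dist 0.5734521846587314
top0 [473.06896552 288.31896552] [ 0.3221 -0.558 ] [0.1704 0.0503] ang 40.494022 dist 0.644302796000394
scene0 [303.74074074 237.2345679 ] [ 0.55   -0.1854] [0.0431 0.1618] ang -27.069601 dist 0.58040457530009
scene0 [178.76033058 276.30578512] [ 0.3291 -0.5609] [0.162  0.0448] ang 40.39135 dist 0.6503292293713634
```

View pics/press_top.png

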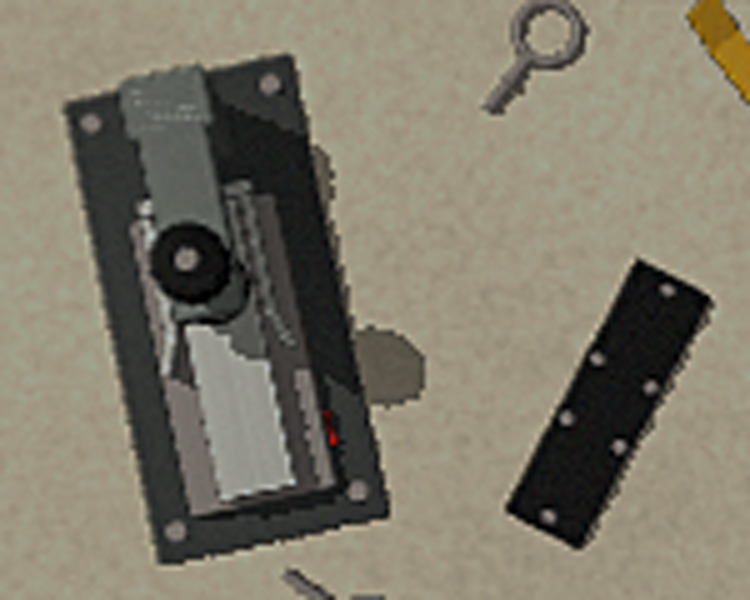

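View pics/press_sc.png

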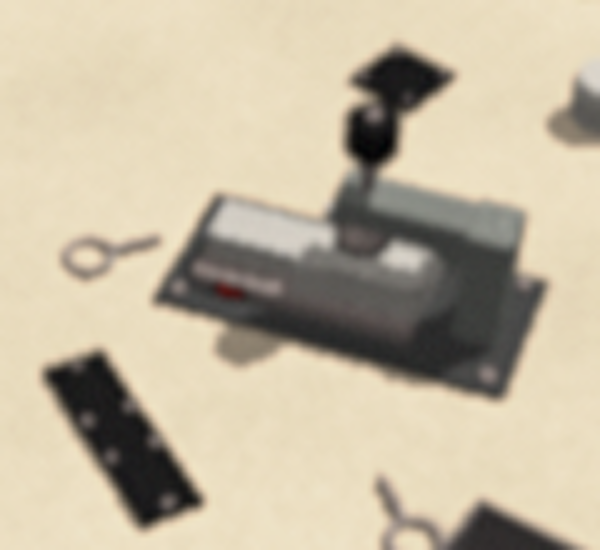

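View pics/stripB.png

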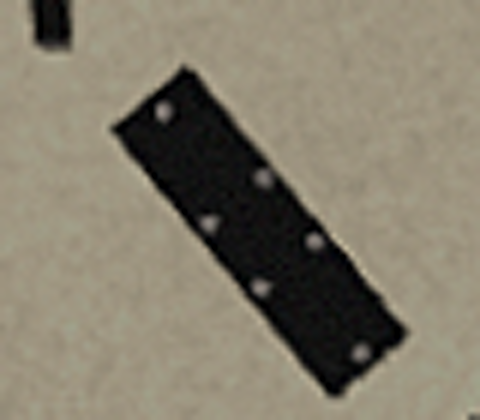

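Strip A at (347,210), distance 0.573 m, is nearer to the base than strip B at (473,288), 0.644 m. Both match the description, so strip A is the one meant. The crop confirms it is a 170x50 strip with rivet spots. Next I'll find the pose of the press.

```bash
python3 - <<'E'
from h import *
t=load('top0');s=load('scene0')
q=np.array([(65,105),(290,55),(388,515),(160,562)])/5+[225-.4,130-.4]
P=onplane(t,q,.006);print(P.round(4)); 
for i in range(4): 
    e=P[(i+1)%4]-P[i]; print(np.linalg.norm(e),np.degrees(np.arctan2(e[1],e[0])))
print('ctr',P.mean(0))
k=np.array((186,258))/5+[224.6,129.6]; ks=np.array((374,113))/5+[279.6,149.6]
print('knob top',tri(t,k,s,ks))
# tie points between views: strip A corners
D=depthpts(t);Ds=depthpts(s)
print('table z top',np.median(D[260:300,150:220,2]),'scene',np.median(Ds[200:215,230:280,2]))
g=lambda X,a,b,c,d:X[b:d,a:c].reshape(-1,3)
w=g(D,268,198,278,222);print('platen top',np.median(w[:,2]),w[:,2].std())
w=g(Ds,325,195,340,199);print('platen sc',np.median(w[:,2]),w[:,2].std())
w=g(D,258,155,266,170);print('arm',np.median(w[:,2]),w[:,2].std())
w=g(D,259,177,266,186);print('knob',np.median(w[:,2]),w[:,2].std(), w.mean(0))
w=g(Ds,352,171,357,174);print('knob sc',np.median(w[:,2]),w.mean(0))
w=g(D,340,205,352,215);print('stripA',np.median(w[:,2]))
# platen near corners
q=np.array([(220,500),(297,485)])/5+[224.6,129.6]; print(onplane(t,q,.07))
E
```

```text
[[ 0.7174  0.1481  0.006 ]
 [ 0.7504  0.0131  0.006 ]
 [ 0.4752 -0.0525  0.006 ]
 [ 0.4444  0.0817  0.006 ]]
0.13889849846471028 -76.27154389116988
0.2829144758483628 -166.57836152006806
0.13777299465423107 102.90237968463616
0.28092436172314456 13.651938406796695
ctr [0.59687323 0.04759597 0.006     ]
knob top (array([0.6036579 , 0.05053927, 0.17947734]), np.float64(0.002034850172631929))
table z top -0.00024632822527814735 scene 0.0008526725539077518
platen top 0.04390223956631989 0.002773061351369772
platen sc 0.04620495442012024 0.002820838289754793
arm 0.10976297246538957 0.1159198571867978
knob 0.17815457019142045 0.0022327805660413034 [0.60350844 0.04955257 0.17842215]
knob sc 0.17942777809832489 [0.60272698 0.05117171 0.1797642 ]
stripA 0.007562855256347478
[[ 0.48005661  0.04026204  0.07      ]
 [ 0.4894812  -0.00306726  0.07      ]]
```

```bash
python3 - <<'E'
from h import *
t=load('top0');s=load('scene0')
def edge(c,p0,p1,z,n=25,half=5,ch=None):
    g=c['img'].astype(np.float32).mean(2) if ch is None else c['img'][:,:,ch].astype(np.float32)
    p0,p1=map(np.array,(p0,p1)); d=(p1-p0)/np.linalg.norm(p1-p0); nrm=np.array([-d[1],d[0]]); pts=[]
    ss=np.linspace(-half,half,81)
    for f in np.linspace(.06,.94,n):
        b=p0+f*(p1-p0); q=(b+ss[:,None]*nrm).astype(np.float32)
        v=cv2.remap(g,q[:,0].reshape(1,-1),q[:,1].reshape(1,-1),cv2.INTER_LINEAR)[0]
        v=np.convolve(v,np.ones(7)/7,'same'); gr=np.abs(np.gradient(v)); gr[:6]=0;gr[-6:]=0
        pts.append(q[gr.argmax()])
    P=onplane(c,pts,z)[:,:2].astype(np.float32)
    vx,vy,x,y=cv2.fitLine(P,cv2.DIST_HUBER,0,.001,.001).ravel()
    r=np.abs((P-[x,y])@[-vy,vx])
    return np.degrees(np.arctan2(vy,vx)),(x,y),np.median(r)
C=lambda x,y:np.array((x,y))/5+[224.6,129.6]
for nm,a,b,z in [('baseL',C(65,105),C(160,562),.006),('baseNear',C(160,562),C(388,515),.006),('baseR',C(385,505),C(345,310),.006),('baseFar',C(65,105),C(290,55),.006),
  ('platL',C(190,350),C(220,500),.045),('platNear',C(220,500),C(297,485),.045),('platR',C(272,370),C(297,485),.045),
  ('stripL',C(637,260),C(507,508),.008),('stripR',C(712,300),C(580,548),.008),('stripN',C(507,510),C(580,548),.008),('stripF',C(637,260),C(712,300),.008)]:
    print(nm,*edge(t,a,b,z))
# knob circle in top view: dark
E
```

```text
baseL 13.618654 (np.float32(0.56163037), np.float32(0.11176465)) 0.00059632474
baseNear -76.09218 (np.float32(0.45694068), np.float32(0.016490854)) 0.00051453494
baseR 14.608534 (np.float32(0.53946793), np.float32(-0.03881786)) 0.00073936046
baseFar -76.6501 (np.float32(0.7393779), np.float32(0.07091723)) 0.001956442
platL 14.007993 (np.float32(0.5166182), np.float32(0.05108108)) 0.00069015496
platNear -75.26396 (np.float32(0.48652753), np.float32(0.018738968)) 0.00058521645
platR 14.0655 (np.float32(0.52593315), np.float32(0.009164988)) 0.0006140911
stripL -27.227808 (np.float32(0.55082935), np.float32(-0.15616845)) 0.00024253622
stripR -27.163038 (np.float32(0.53420377), np.float32(-0.20846006)) 0.0011232174
stripN 63.022923 (np.float32(0.46802798), np.float32(-0.1431105)) 0.00021986202
stripF 63.08484 (np.float32(0.6202432), np.float32(-0.21943332)) 0.00036945197
```

```bash
cat >> h.py <<'E'
def head(o): 
    M=R.from_quat(o['tool_rot']).as_matrix(); return np.degrees(np.arctan2(M[1,0],M[0,0]))
def togo(x,y,z,th):
    o=robot.get_obs(); M=R.from_quat(o['tool_rot']).as_matrix(); d=(np.array([x,y,z])-o['position'])*1000
    t=np.radians(th); T=np.array([[np.cos(t),np.sin(t),0],[np.sin(t),-np.cos(t),0],[0,0,-1]]).T
    print('t',round(float(o['time']),2),'pos',o['position'].round(4),'head',head(o).round(2),'q6',round(float(o['q'][5]),3),'w',round(float(o['grip_width']),4),'F',o['ft_force'].round(2),'M',o['moment'].round(3))
    print('shift now-axes',(M.T@d).round(1),'turn',R.from_matrix(M.T@T).as_rotvec().round(4))
    print('shift target-axes',(T.T@d).round(1))
AX=np.array([.6034,.0505]); PH=13.9
def press(xp,yp=0):
    t=np.radians(PH); return AX+xp*np.array([np.cos(t),np.sin(t)])+yp*np.array([-np.sin(t),np.cos(t)])
E
python3 -m inch '[{"dx":36,"dy":-25,"dz":11,"gripper":100},{"dx":36,"dy":-25,"dz":11},{"dx":36,"dy":-25,"dz":11},{"dx":36,"dy":-25,"dz":11},{"dx":36,"dy":-25,"dz":11},{"dx":36,"dy":-25,"dz":11},{"dx":36,"dy":-25,"dz":11},{"dx":36,"dy":-25,"dz":11}]' 50
python3 -c "
from h import *
togo(.5036,-.1612,.06,-27.1)"
```

```text
t 0.1 pos [ 0.2552 -0.5698  0.2217] head 24.11 q6 -0.178 w 0.0871 F [-0.12 -0.54  0.6 ] M [0.021 0.023 0.087]
shift now-axes [ 393.6 -271.2  162.3] turn [-2.000e-03  6.000e-04  8.938e-01]
shift target-axes [  35.  -476.9  161.7]invalid input
```

```bash

python3 -m inch '[{"ax":0,"ay":0,"az":0,"dx":36,"dy":-25,"dz":11,"gripper":100},{"ax":0,"ay":0,"az":0,"dx":36,"dy":-25,"dz":11,"gripper":100},{"ax":0,"ay":0,"az":0,"dx":36,"dy":-25,"dz":11,"gripper":100},{"ax":0,"ay":0,"az":0,"dx":36,"dy":-25,"dz":11,"gripper":100},{"ax":0,"ay":0,"az":0,"dx":36,"dy":-25,"dz":11,"gripper":100},{"ax":0,"ay":0,"az":0,"dx":36,"dy":-25,"dz":11,"gripper":100},{"ax":0,"ay":0,"az":0,"dx":36,"dy":-25,"dz":11,"gripper":100},{"ax":0,"ay":0,"az":0,"dx":36,"dy":-25,"dz":11,"gripper":100}]' 50
python3 -c "
from h import *
togo(.5036,-.1612,.06,-27.1)"
```

```text
time: 0.9
position: [0.437, -0.2686, 0.134]
tool_rot: [0.978, 0.209, -0.0, -0.0]
ft_force: [1.1, -0.7, 0.0]
grip_width: 0.0868
t 0.9 pos [ 0.437  -0.2686  0.134 ] head 24.09 q6 0.381 w 0.0868 F [ 1.13 -0.73  0.04] M [ 0.006 -0.029 -0.009]
shift now-axes [104.6 -70.8  74. ] turn [-3.000e-04  3.000e-04  8.934e-01]
shift target-axes [  10.4 -125.9   74. ]
```

```bash

python3 -m inch '[{"ax":0,"ay":0,"az":0,"dx":35,"dy":-24,"dz":10,"gripper":100},{"ax":0,"ay":0,"az":0,"dx":35,"dy":-24,"dz":10,"gripper":100},{"ax":0,"ay":0,"az":0,"dx":34,"dy":-23,"dz":10,"gripper":100},{"ax":0,"ay":0,"az":0.149,"dx":0,"dy":0,"dz":5,"gripper":100},{"ax":0,"ay":0,"az":0.149,"dx":0,"dy":0,"dz":5,"gripper":100},{"ax":0,"ay":0,"az":0.149,"dx":0,"dy":0,"dz":5,"gripper":100},{"ax":0,"ay":0,"az":0.149,"dx":0,"dy":0,"dz":5,"gripper":100},{"ax":0,"ay":0,"az":0.149,"dx":0,"dy":0,"dz":5,"gripper":100}]' 50
python3 -c "
from h import *
togo(.5036,-.1612,.0015,-27.1)"
```

```text
time: 1.7
position: [0.5023, -0.1627, 0.079]
tool_rot: [0.986, -0.164, -0.0, -0.0]
ft_force: [0.0, -0.1, -0.3]
grip_width: 0.0873
t 1.7 pos [ 0.5023 -0.1627  0.079 ] head -18.91 q6 1.376 w 0.0873 F [ 0.05 -0.13 -0.27] M [0.072 0.038 0.034]
shift now-axes [ 0.8 -1.8 77.5] turn [-1.000e-04  7.000e-04  1.429e-01]
shift target-axes [ 0.5 -1.9 77.5]
```

```bash

python3 -m inch '[{"ax":0,"ay":0,"az":0.143,"dx":0,"dy":-2,"dz":20,"gripper":100},{"ax":0,"ay":0,"az":0,"dx":0,"dy":0,"dz":25,"gripper":100},{"ax":0,"ay":0,"az":0,"dx":0,"dy":0,"dz":20,"gripper":100},{"ax":0,"ay":0,"az":0,"dx":0,"dy":0,"dz":8,"gripper":100},{"ax":0,"ay":0,"az":0,"dx":0,"dy":0,"dz":2,"gripper":100},{"ax":0,"ay":0,"az":0,"dx":0,"dy":0,"dz":0,"gripper":100}]' 50
python3 -c "
from h import *
togo(.5036,-.1612,.0015,-27.1); c=grab('top','t1'); im=c['img'][130:260,270:400,::-1]; cv2.imwrite('pics/t1c.png',cv2.resize(im,None,fx=4,fy=4,interpolation=2))
c=grab('scene','s1'); im=c['img'][190:280,250:370,::-1]; cv2.imwrite('pics/s1c.png',cv2.resize(im,None,fx=5,fy=5,interpolation=2))"
```

```text
time: 2.3
position: [0.5032, -0.1611, 0.0046]
tool_rot: [0.973, -0.231, 0.0, 0.0]
ft_force: [0.0, 0.6, 0.1]
grip_width: 0.0873
t 2.3 pos [ 0.5032 -0.1611  0.0046] head -26.77 q6 1.516 w 0.0873 F [0.01 0.59 0.06] M [ 0.095 -0.027 -0.042]
shift now-axes [ 0.4 -0.1  3.1] turn [-0.     -0.      0.0058]
shift target-axes [ 0.4 -0.1  3.1]
```

View pics/s1c.png

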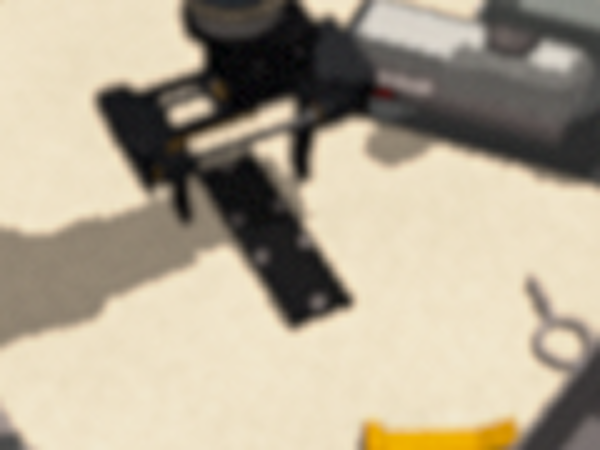

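The fingers straddle strip A, at about (200-320,170-300) in the crop. Next: lower and grip.

```bash

python3 -m inch '[{"ax":0,"ay":0,"az":0.004,"dx":0,"dy":0,"dz":2.5,"gripper":100},{"ax":0,"ay":0,"az":0,"dx":0,"dy":0,"dz":0.5,"gripper":40},{"ax":0,"ay":0,"az":0,"dx":0,"dy":0,"dz":0,"gripper":40},{"ax":0,"ay":0,"az":0,"dx":0,"dy":0,"dz":0,"gripper":40},{"ax":0,"ay":0,"az":0,"dx":0,"dy":0,"dz":0,"gripper":40},{"ax":0,"ay":0,"az":0,"dx":0,"dy":0,"dz":0,"gripper":40},{"ax":0,"ay":0,"az":0,"dx":0,"dy":0,"dz":0,"gripper":40}]' 45
python3 -c "
from h import *
togo(.5036,-.1612,.0015,-27.1)"
```

```text
time: 3.1
position: [0.503, -0.161, 0.0016]
tool_rot: [0.972, -0.233, -0.0, -0.0]
ft_force: [0.9, -0.5, 1.0]
grip_width: 0.0493
t 3.1 pos [ 0.503  -0.161   0.0016] head -27.0 q6 1.52 w 0.0493 F [ 0.92 -0.54  1.03] M [ 0.116  0.029 -0.016]
shift now-axes [ 0.6 -0.1  0.1] turn [-0.      0.0001  0.0018]
shift target-axes [ 0.6 -0.1  0.1]
```

```bash

python3 -m inch '[{"ax":0,"ay":0,"az":0,"dx":0,"dy":0,"dz":-5,"gripper":40},{"ax":0,"ay":0,"az":0,"dx":0,"dy":0,"dz":-15,"gripper":40},{"ax":0,"ay":0,"az":0,"dx":0,"dy":0,"dz":-25,"gripper":40},{"ax":0,"ay":0,"az":0,"dx":0,"dy":0,"dz":-25,"gripper":40},{"ax":0,"ay":0,"az":0,"dx":0,"dy":0,"dz":-15,"gripper":40},{"ax":0,"ay":0,"az":0,"dx":0,"dy":0,"dz":0,"gripper":40}]' 45
python3 -c "
from h import *
print(press(-.185)); togo(*press(-.195),.0475,PH);  c=grab('scene','s2'); im=c['img'][150:280,250:370,::-1]; cv2.imwrite('pics/s2c.png',cv2.resize(im,None,fx=4,fy=4,interpolation=2))"
```

```text
time: 3.7
position: [0.5044, -0.1618, 0.0888]
tool_rot: [0.972, -0.233, 0.002, 0.001]
ft_force: [0.5, 0.2, -0.8]
grip_width: 0.0493
[0.42381745 0.00605781]
t 3.7 pos [ 0.5044 -0.1618  0.0888] head -26.99 q6 1.52 w 0.0493 F [ 0.46  0.2  -0.8 ] M [ 0.027  0.049 -0.038]
shift now-axes [-155.8 -106.4   40.5] turn [ 0.002  -0.0046 -0.7137]
shift target-axes [ -47.9 -182.3   41.3]
```

View pics/s2c.png

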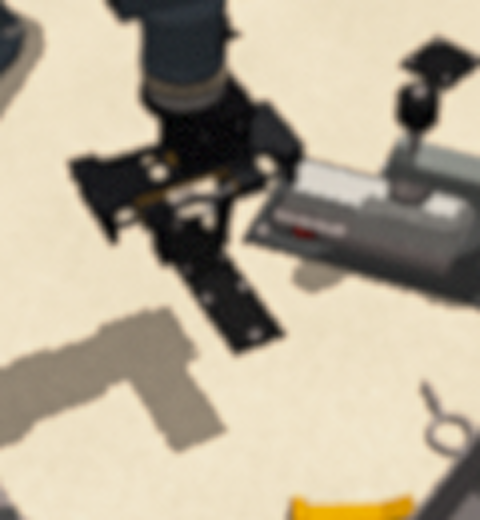

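The strip is held level. Next: swing back and turn to the press heading.

```bash

python3 -m inch '[{"ax":0,"ay":0,"az":0,"dx":-20,"dy":-14,"dz":0,"gripper":40},{"ax":0,"ay":0,"az":0,"dx":-34,"dy":-23,"dz":0,"gripper":40},{"ax":0,"ay":0,"az":0,"dx":-34,"dy":-23,"dz":0,"gripper":40},{"ax":0,"ay":0,"az":0,"dx":-34,"dy":-23,"dz":0,"gripper":40},{"ax":0,"ay":0,"az":0,"dx":-34,"dy":-23,"dz":0,"gripper":40},{"ax":0,"ay":0,"az":-0.07,"dx":0,"dy":0,"dz":0,"gripper":40},{"ax":0,"ay":0,"az":-0.12,"dx":0,"dy":0,"dz":0,"gripper":40},{"ax":0,"ay":0,"az":-0.12,"dx":0,"dy":0,"dz":0,"gripper":40}]' 45
python3 -m inch '[{"ax":0,"ay":0,"az":-0.12,"dx":0,"dy":0,"dz":0,"gripper":40},{"ax":0,"ay":0,"az":-0.12,"dx":0,"dy":0,"dz":0,"gripper":40},{"ax":0,"ay":0,"az":-0.11,"dx":0,"dy":0,"dz":0,"gripper":40},{"ax":0,"ay":0,"az":-0.053,"dx":0,"dy":0,"dz":0,"gripper":40},{"ax":0,"ay":0,"az":0,"dx":0,"dy":0,"dz":0,"gripper":40},{"ax":0,"ay":0,"az":0,"dx":0,"dy":0,"dz":0,"gripper":40}]' 45
python3 -c "
from h import *
togo(*press(-.185),.0485,PH);  c=grab('scene','s3'); im=c['img'][150:280,230:370,::-1]; cv2.imwrite('pics/s3c.png',cv2.resize(im,None,fx=5,fy=4,interpolation=2))
c=grab('top','t3'); im=c['img'][130:280,200:370,::-1]; cv2.imwrite('pics/t3c.png',cv2.resize(im,None,fx=4,fy=4,interpolation=2))"
```

```text
time: 4.55
position: [0.4113, 0.0049, 0.0857]
tool_rot: [0.997, -0.078, -0.001, -0.0]
ft_force: [-0.2, 0.3, -1.4]
grip_width: 0.049
time: 5.15
position: [0.4117, 0.0043, 0.086]
tool_rot: [0.993, 0.12, -0.001, -0.0]
ft_force: [0.2, -0.4, -1.0]
grip_width: 0.049
t 5.15 pos [0.4117 0.0043 0.086 ] head 13.79 q6 1.068 w 0.049 F [ 0.23 -0.37 -1.04] M [ 0.006  0.058 -0.039]
shift now-axes [12.3  1.2 37.5] turn [-0.0007  0.0014 -0.002 ]
shift target-axes [12.2  1.2 37.5]
```

View pics/t3c.png

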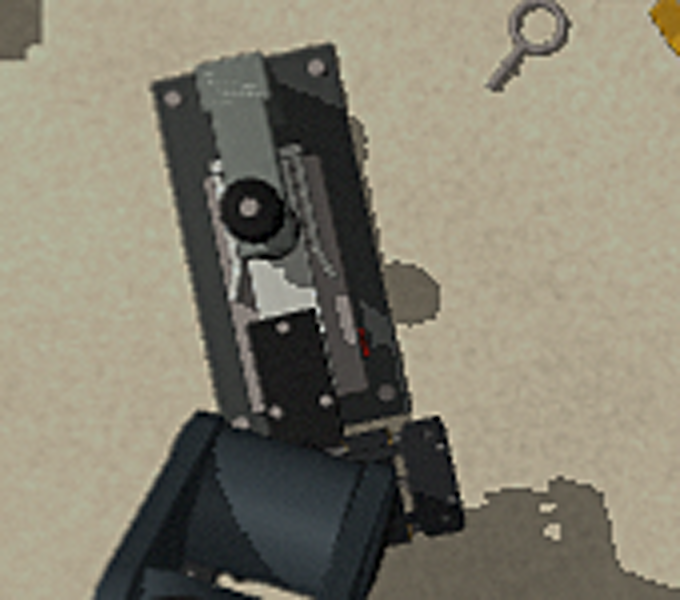

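View pics/s3c.png

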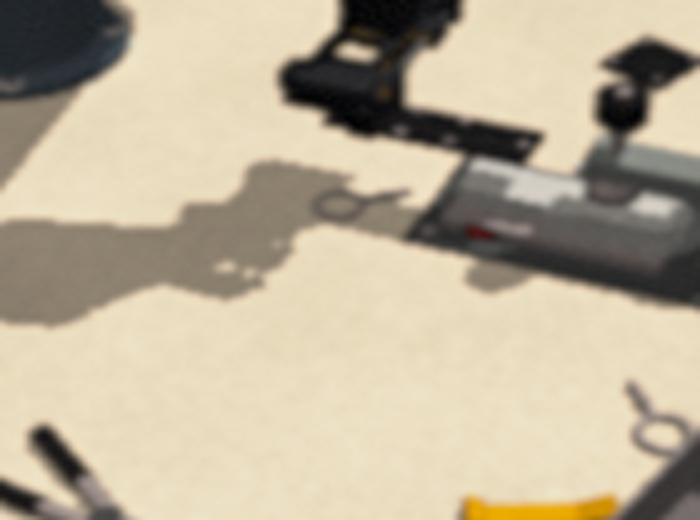

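```bash

python3 -m inch '[{"ax":0,"ay":0,"az":-0.002,"dx":6,"dy":1.2,"dz":12,"gripper":40},{"ax":0,"ay":0,"az":0,"dx":6,"dy":0,"dz":14,"gripper":40},{"ax":0,"ay":0,"az":0,"dx":0,"dy":0,"dz":7,"gripper":40},{"ax":0,"ay":0,"az":0,"dx":0,"dy":0,"dz":3,"gripper":40},{"ax":0,"ay":0,"az":0,"dx":0,"dy":0,"dz":0,"gripper":40},{"ax":0,"ay":0,"az":0,"dx":0,"dy":0,"dz":0,"gripper":40}]' 45
python3 -c "
from h import *
togo(*press(-.180),.0475,PH)"
python3 -m inch '[{"ax":0,"ay":0,"az":0,"dx":0,"dy":0,"dz":0.7,"gripper":40},{"ax":0,"ay":0,"az":0,"dx":0,"dy":0,"dz":0.3,"gripper":40}]'
```

```text
time: 5.85
position: [0.4238, 0.006, 0.0507]
tool_rot: [0.993, 0.122, -0.0, -0.0]
ft_force: [1.1, -0.4, -0.4]
grip_width: 0.0492
t 5.85 pos [0.4238 0.006  0.0507] head 13.96 q6 1.076 w 0.0492 F [ 1.12 -0.44 -0.37] M [-0.033  0.054  0.027]
shift now-axes [ 5.  -0.1  3.2] turn [-0.0001  0.0002  0.0011]
shift target-axes [ 5.  -0.1  3.2]
time: 6.05
position: [0.4243, 0.0059, 0.0499]
tool_rot: [0.993, 0.122, 0.0, 0.0]
ft_force: [-0.1, -0.8, -0.0]
grip_width: 0.0489
```

```bash

for i in 1 2 3; do python3 -m inch '[{"ax":0,"ay":0,"az":0,"dx":0,"dy":0,"dz":0.7,"gripper":40},{"ax":0,"ay":0,"az":0,"dx":0,"dy":0,"dz":0.3,"gripper":40},{"ax":0,"ay":0,"az":0,"dx":0,"dy":0,"dz":0,"gripper":40}]'; python3 -c "
from h import *
togo(*press(-.180),.0475,PH)" | head -1; done
```

```text
time: 6.35
position: [0.4241, 0.0059, 0.0486]
tool_rot: [0.993, 0.122, 0.0, 0.0]
ft_force: [0.2, 0.2, -0.7]
grip_width: 0.0492
t 6.35 pos [0.4241 0.0059 0.0486] head 13.97 q6 1.076 w 0.0492 F [ 0.22  0.22 -0.73] M [0.04  0.041 0.021]
time: 6.65
position: [0.4241, 0.0059, 0.0475]
tool_rot: [0.993, 0.122, -0.0, -0.0]
ft_force: [0.0, -0.4, -0.2]
grip_width: 0.0492
t 6.65 pos [0.4241 0.0059 0.0475] head 13.97 q6 1.076 w 0.0492 F [ 0.   -0.45 -0.18] M [-0.026  0.048 -0.026]
time: 6.95
position: [0.4241, 0.0059, 0.0465]
tool_rot: [0.993, 0.122, -0.0, -0.0]
ft_force: [0.2, -0.1, 0.0]
grip_width: 0.0487
t 6.95 pos [0.4241 0.0059 0.0465] head 13.97 q6 1.076 w 0.0487 F [ 0.21 -0.08  0.  ] M [-0.03   0.044 -0.004]
```

```bash

for i in 1 2 3; do python3 -m inch '[{"ax":0,"ay":0,"az":0,"dx":0,"dy":0,"dz":0.6,"gripper":40},{"ax":0,"ay":0,"az":0,"dx":0,"dy":0,"dz":0,"gripper":40}]'| sed -n 2p; python3 -c "
from h import *
togo(*press(-.180),.0475,PH)" | head -1; done
```

```text
position: [0.4242, 0.0059, 0.0459]
t 7.15 pos [0.4242 0.0059 0.0459] head 13.97 q6 1.076 w 0.0489 F [ 0.63  0.02 -0.89] M [-0.051  0.025  0.004]
position: [0.4241, 0.0059, 0.0454]
t 7.35 pos [0.4241 0.0059 0.0454] head 13.97 q6 1.076 w 0.0492 F [-0.14  0.42  0.22] M [-0.    -0.065 -0.055]
position: [0.4241, 0.0059, 0.0448]
t 7.55 pos [0.4241 0.0059 0.0448] head 13.97 q6 1.076 w 0.0492 F [-1.   -0.28  0.61] M [-0.027  0.03  -0.065]
```

```bash

for i in 1 2 3; do python3 -m inch '[{"ax":0,"ay":0,"az":0,"dx":0,"dy":0,"dz":0.6,"gripper":40},{"ax":0,"ay":0,"az":0,"dx":0,"dy":0,"dz":0,"gripper":40}]'| sed -n 2p; python3 -c "
from h import *
togo(*press(-.180),.0475,PH)" | head -1; done
python3 -c "
from h import *
c=grab('scene','s4'); im=c['img'][160:240,280:400,::-1]; cv2.imwrite('pics/s4c.png',cv2.resize(im,None,fx=6,fy=6,interpolation=2))"
```

```text
position: [0.4241, 0.0059, 0.0442]
t 7.75 pos [0.4241 0.0059 0.0442] head 13.97 q6 1.076 w 0.0493 F [-0.39 -0.71  2.94] M [0.003 0.037 0.042]
position: [0.4241, 0.0059, 0.0436]
t 7.95 pos [0.4241 0.0059 0.0436] head 13.97 q6 1.076 w 0.0493 F [-1.61 -0.57  4.14] M [-0.043  0.019  0.026]
position: [0.424, 0.0059, 0.043]
t 8.15 pos [0.424  0.0059 0.043 ] head 13.97 q6 1.076 w 0.0493 F [-2.   -1.08  4.69] M [-0.03   0.05  -0.037]
```

View pics/s4c.png

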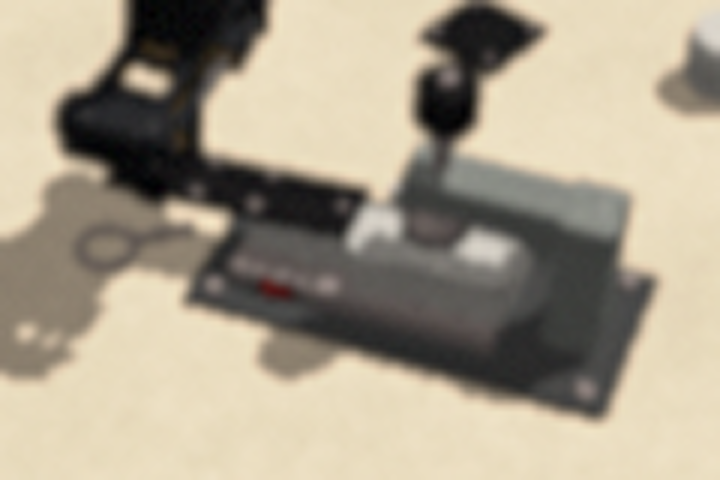

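```bash

python3 -m inch '[{"ax":0,"ay":0,"az":0,"dx":0,"dy":0,"dz":-1.2,"gripper":40},{"ax":0,"ay":0,"az":0,"dx":5,"dy":0,"dz":0,"gripper":40},{"ax":0,"ay":0,"az":0,"dx":8,"dy":0,"dz":0,"gripper":40},{"ax":0,"ay":0,"az":0,"dx":8,"dy":0,"dz":0,"gripper":40},{"ax":0,"ay":0,"az":0,"dx":8,"dy":0,"dz":0,"gripper":40},{"ax":0,"ay":0,"az":0,"dx":5,"dy":0,"dz":0,"gripper":40},{"ax":0,"ay":0,"az":0,"dx":0,"dy":0,"dz":0,"gripper":40}]'
python3 -c "
from h import *
togo(*press(-.080),.0444,PH)"
```

```text
time: 8.9
position: [0.455, 0.0146, 0.0442]
tool_rot: [0.993, 0.121, -0.003, -0.001]
ft_force: [-7.1, -3.1, 10.4]
grip_width: 0.049
t 8.9 pos [0.455  0.0146 0.0442] head 13.96 q6 1.114 w 0.049 F [-7.11 -3.05 10.41] M [-0.536  1.031 -0.378]
shift now-axes [72.6  0.9 -0.6] turn [-0.0021  0.0055  0.001 ]
shift target-axes [72.7  0.8 -0.2]
```

```bash

python3 -m inch '[{"ax":0,"ay":0,"az":0,"dx":0,"dy":0,"dz":-0.8,"gripper":40},{"ax":0,"ay":0,"az":0,"dx":0,"dy":0,"dz":0,"gripper":40}]'
python3 -c "
from h import *
togo(*press(-.080),.0444,PH);c=grab('scene','s5'); im=c['img'][160:240,280:400,::-1]; cv2.imwrite('pics/s5c.png',cv2.resize(im,None,fx=6,fy=6,interpolation=2))
c=grab('top','t5'); im=c['img'][140:260,220:350,::-1]; cv2.imwrite('pics/t5c.png',cv2.resize(im,None,fx=5,fy=5,interpolation=2))"
```

```text
time: 9.1
position: [0.4564, 0.0143, 0.0449]
tool_rot: [0.993, 0.121, -0.001, -0.0]
ft_force: [-4.1, -2.0, 6.2]
grip_width: 0.0495
t 9.1 pos [0.4564 0.0143 0.0449] head 13.95 q6 1.114 w 0.0495 F [-4.1  -2.05  6.2 ] M [-0.409  0.663 -0.237]
shift now-axes [71.4  0.2  0.4] turn [-0.0009  0.0024  0.0008]
shift target-axes [71.4  0.2  0.5]
```

View pics/s5c.png

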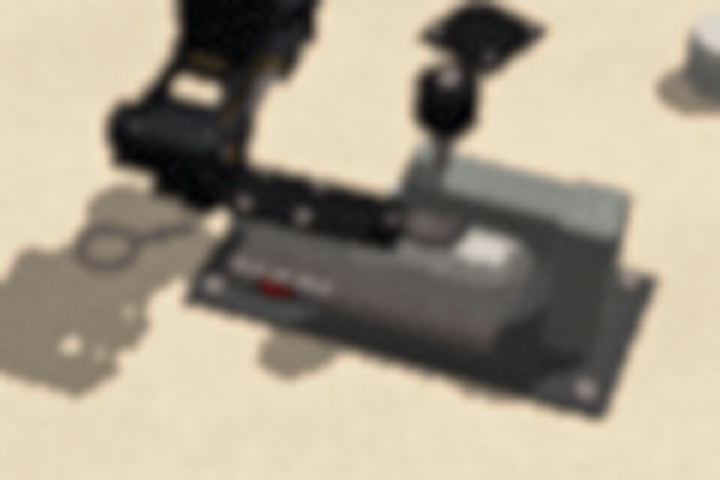

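View pics/t5c.png

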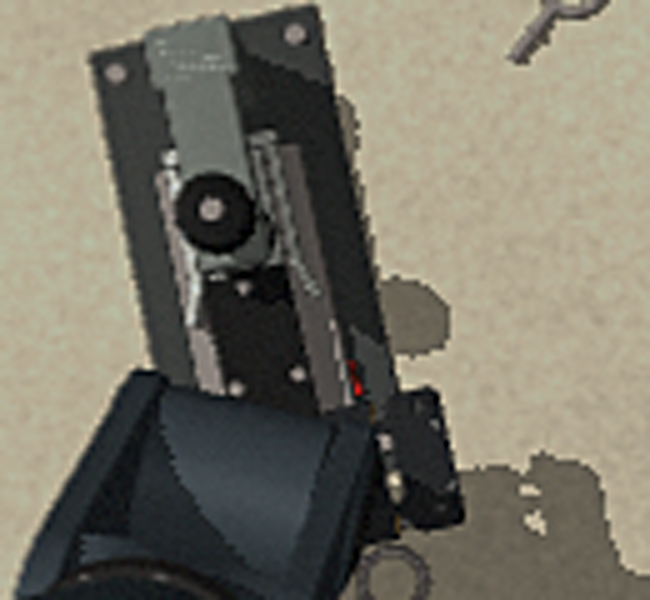

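The strip is centred in the mouth, and it seems to be pressing down too hard. I'll lift slightly and continue.

```bash

python3 -m inch '[{"ax":0,"ay":0,"az":0,"dx":0,"dy":0,"dz":-0.8,"gripper":40},{"ax":0,"ay":0,"az":0,"dx":0,"dy":0,"dz":0,"gripper":40}]' | grep -E 'pos|force'
python3 -m inch '[{"ax":0,"ay":0,"az":0,"dx":4,"dy":0,"dz":0,"gripper":40},{"ax":0,"ay":0,"az":0,"dx":6,"dy":0,"dz":0,"gripper":40},{"ax":0,"ay":0,"az":0,"dx":0,"dy":0,"dz":0,"gripper":40}]' | grep -E 'pos|force'
python3 -c "
from h import *
togo(*press(-.080),.0444,PH)"
```

```text
position: [0.4586, 0.014, 0.0457]
ft_force: [-0.5, -0.5, -1.4]
position: [0.4691, 0.0165, 0.0458]
ft_force: [0.9, 0.2, -0.6]
t 9.7 pos [0.4691 0.0165 0.0458] head 13.99 q6 1.122 w 0.0491 F [ 0.9   0.24 -0.61] M [-0.072 -0.013 -0.084]
shift now-axes [58.5 -0.7  1.6] turn [ 0.0012 -0.0032  0.0016]
shift target-axes [58.5 -0.8  1.4]
```

```bash

python3 -m inch '[{"ax":0,"ay":0,"az":0,"dx":6,"dy":-0.3,"dz":0,"gripper":40},{"ax":0,"ay":0,"az":0,"dx":8,"dy":-0.2,"dz":0,"gripper":40},{"ax":0,"ay":0,"az":0,"dx":6,"dy":0,"dz":0,"gripper":40},{"ax":0,"ay":0,"az":0,"dx":0,"dy":0,"dz":0,"gripper":40}]' | grep -E 'pos|force'
python3 -c "
from h import *
togo(*press(-.080),.0444,PH)"
python3 -m inch '[{"ax":0,"ay":0,"az":0,"dx":6,"dy":0,"dz":0,"gripper":40},{"ax":0,"ay":0,"az":0,"dx":8,"dy":0,"dz":0,"gripper":40},{"ax":0,"ay":0,"az":0,"dx":6,"dy":0,"dz":0,"gripper":40},{"ax":0,"ay":0,"az":0,"dx":0,"dy":0,"dz":0,"gripper":40}]' | grep -E 'pos|force'
python3 -c "
from h import *
togo(*press(-.080),.0444,PH)"
```

```text
position: [0.488, 0.0216, 0.0458]
ft_force: [1.0, -1.8, -1.7]
t 10.1 pos [0.488  0.0216 0.0458] head 13.95 q6 1.142 w 0.0494 F [ 1.04 -1.84 -1.66] M [-0.343 -0.215 -0.316]
shift now-axes [38.9 -0.3  1.5] turn [ 0.0012 -0.0028  0.0008]
shift target-axes [38.9 -0.3  1.4]
position: [0.506, 0.0263, 0.0457]
ft_force: [-0.3, -3.8, -1.4]
t 10.5 pos [0.506  0.0263 0.0457] head 13.93 q6 1.159 w 0.0492 F [-0.35 -3.81 -1.42] M [-0.724  0.048 -0.496]
shift now-axes [20.4 -0.1  1.3] turn [ 0.0004 -0.0001  0.0006]
shift target-axes [20.4 -0.1  1.3]
```

```bash

python3 -m inch '[{"ax":0,"ay":0,"az":0.007,"dx":2,"dy":0.4,"dz":0,"gripper":40},{"ax":0,"ay":0,"az":0,"dx":4,"dy":0,"dz":0,"gripper":40},{"ax":0,"ay":0,"az":0,"dx":4,"dy":0,"dz":0,"gripper":40},{"ax":0,"ay":0,"az":0,"dx":0,"dy":0,"dz":0,"gripper":40}]' | grep -E 'pos|force'
python3 -c "
from h import *
togo(*press(-.080),.0444,PH)"
```

```text
position: [0.5169, 0.029, 0.0458]
ft_force: [0.8, -0.4, 0.5]
t 10.9 pos [0.5169 0.029  0.0458] head 13.62 q6 1.172 w 0.0496 F [ 0.81 -0.36  0.5 ] M [-0.097 -0.027 -0.053]
shift now-axes [ 9.1 -0.1  1.5] turn [ 0.0006 -0.0025 -0.005 ]
shift target-axes [ 9.1 -0.1  1.4]
```

Forces have cleared. I'll approach the stop in small steps.

```bash

for i in 1 2 3; do python3 -m inch '[{"ax":0,"ay":0,"az":0,"dx":1.5,"dy":0,"dz":0,"gripper":40},{"ax":0,"ay":0,"az":0,"dx":1,"dy":0,"dz":0,"gripper":40},{"ax":0,"ay":0,"az":0,"dx":0,"dy":0,"dz":0,"gripper":40}]' | grep -E 'force'
python3 -c "
from h import *
togo(*press(-.080),.0444,PH)"|head -2; done
```

```text
ft_force: [0.2, -1.0, -0.5]
t 11.2 pos [0.518  0.0294 0.0457] head 13.59 q6 1.175 w 0.0497 F [ 0.22 -0.96 -0.55] M [-0.03   0.055 -0.054]
shift now-axes [ 8.  -0.   1.3] turn [ 0.     -0.0004 -0.0055]
ft_force: [0.2, -0.5, -0.2]
t 11.5 pos [0.5206 0.0299 0.0458] head 13.58 q6 1.176 w 0.0491 F [ 0.16 -0.53 -0.2 ] M [-0.006  0.068  0.005]
shift now-axes [ 5.3 -0.1  1.4] turn [ 0.0001 -0.0007 -0.0056]
ft_force: [-0.4, 0.2, -0.6]
t 11.8 pos [0.523  0.0305 0.0458] head 13.57 q6 1.178 w 0.0486 F [-0.39  0.21 -0.63] M [0.041 0.005 0.031]
shift now-axes [ 2.9 -0.1  1.4] turn [ 0.0001 -0.0006 -0.0057]
```

```bash

for i in 1 2 3 4; do python3 -m inch '[{"ax":0,"ay":0,"az":0,"dx":0.7,"dy":0,"dz":0,"gripper":40},{"ax":0,"ay":0,"az":0,"dx":0.7,"dy":0,"dz":0,"gripper":40},{"ax":0,"ay":0,"az":0,"dx":0,"dy":0,"dz":0,"gripper":40}]' >/dev/null
python3 -c "
from h import *
togo(*press(-.080),.0444,PH)"|head -2; done
```

```text
t 12.1 pos [0.5233 0.0308 0.0456] head 13.56 q6 1.18 w 0.0492 F [-1.07  0.12  0.54] M [-0.066  0.298 -0.157]
shift now-axes [2.5 0.1 1.2] turn [-0.0005  0.0014 -0.0059]
t 12.4 pos [0.5234 0.0309 0.0456] head 13.58 q6 1.181 w 0.0491 F [-5.52 -3.09  2.6 ] M [-0.601  0.763 -0.125]
shift now-axes [2.4 0.1 1.2] turn [-0.0008  0.0041 -0.0055]
t 12.7 pos [0.5235 0.0309 0.0457] head 13.6 q6 1.182 w 0.0492 F [-6.32 -4.72  4.91] M [-0.969  1.187 -0.166]
shift now-axes [2.3 0.2 1.2] turn [-0.0012  0.0068 -0.0053]
t 13.0 pos [0.5234 0.031  0.0456] head 13.62 q6 1.183 w 0.0493 F [-8.99 -5.44  6.55] M [-1.255  1.518 -0.296]
shift now-axes [2.3 0.3 1.2] turn [-0.0016  0.0097 -0.005 ]
```

Forward force rises to 10 N with no further motion, at about the expected position. Release and look.

```bash

python3 -m inch '[{"ax":0,"ay":0,"az":0,"dx":0,"dy":0,"dz":0,"gripper":70},{"ax":0,"ay":0,"az":0,"dx":0,"dy":0,"dz":0,"gripper":90},{"ax":0,"ay":0,"az":0,"dx":0,"dy":0,"dz":0,"gripper":100},{"ax":0,"ay":0,"az":0,"dx":0,"dy":0,"dz":0,"gripper":100},{"ax":0,"ay":0,"az":0,"dx":0,"dy":0,"dz":0,"gripper":100}]'
python3 -c "
from h import *
togo(*press(-.080),.0444,PH)"|head -2
```

```text
time: 13.5
position: [0.5286, 0.0319, 0.0458]
tool_rot: [0.993, 0.118, 0.0, 0.0]
ft_force: [0.6, 0.5, 0.4]
grip_width: 0.0808
t 13.5 pos [0.5286 0.0319 0.0458] head 13.58 q6 1.183 w 0.0808 F [0.6  0.53 0.41] M [ 0.059  0.03  -0.01 ]
shift now-axes [-2.9 -0.1  1.4] turn [ 0.0002 -0.0008 -0.0056]
```

```bash

python3 -m inch '[{"ax":0,"ay":0,"az":0,"dx":0,"dy":0,"dz":-8,"gripper":100},{"ax":0,"ay":0,"az":0,"dx":0,"dy":0,"dz":-22,"gripper":100},{"ax":0,"ay":0,"az":0,"dx":-10,"dy":0,"dz":-25,"gripper":0},{"ax":0,"ay":0,"az":0,"dx":-30,"dy":0,"dz":0,"gripper":0},{"ax":0,"ay":0,"az":0,"dx":-30,"dy":0,"dz":0,"gripper":0},{"ax":0,"ay":0,"az":0,"dx":-10,"dy":0,"dz":0,"gripper":0},{"ax":0,"ay":0,"az":0,"dx":0,"dy":0,"dz":0,"gripper":0}]' 30
python3 -c "
from h import *
togo(*press(-.132),.0465,PH);c=grab('scene','s6'); im=c['img'][160:240,280:400,::-1]; cv2.imwrite('pics/s6c.png',cv2.resize(im,None,fx=6,fy=6,interpolation=2))
c=grab('top','t6'); im=c['img'][140:260,220:350,::-1]; cv2.imwrite('pics/t6c.png',cv2.resize(im,None,fx=5,fy=5,interpolation=2))"
```

```text
time: 14.2
position: [0.4493, 0.0129, 0.1011]
tool_rot: [0.993, 0.118, -0.0, -0.0]
ft_force: [0.3, -0.2, 0.3]
grip_width: 0.0546
t 14.2 pos [0.4493 0.0129 0.1011] head 13.51 q6 1.114 w 0.0546 F [ 0.3  -0.17  0.25] M [0.06  0.027 0.04 ]
shift now-axes [26.6  0.4 54.6] turn [-0.0004  0.0005 -0.0068]
shift target-axes [26.6  0.6 54.6]
```

View pics/s6c.png

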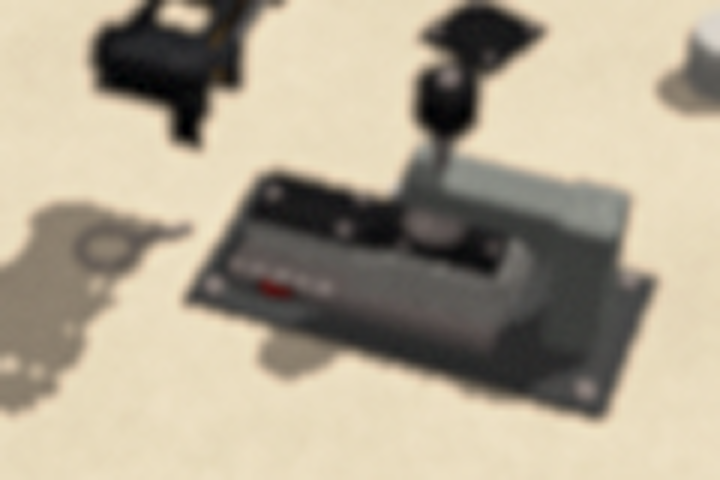

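View pics/t6c.png

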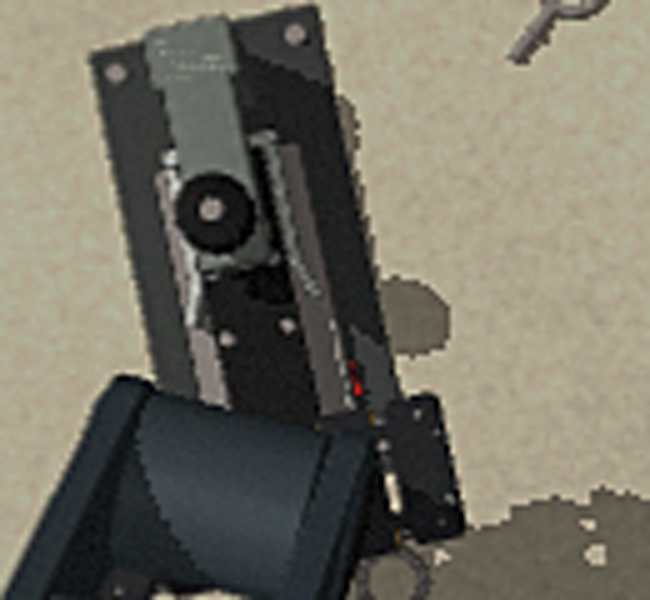

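The scene crop shows the strip lying flat between the rails, its far end next to the stop at about (505,262). To be sure it is seated, I'll nudge the near end with closed fingers.

```bash

python3 -m inch '[{"ax":0,"ay":0,"az":0,"dx":10,"dy":0.4,"dz":15,"gripper":0},{"ax":0,"ay":0,"az":0,"dx":9,"dy":0,"dz":22,"gripper":0},{"ax":0,"ay":0,"az":0,"dx":0,"dy":0,"dz":15,"gripper":0},{"ax":0,"ay":0,"az":0,"dx":0,"dy":0,"dz":2,"gripper":0},{"ax":0,"ay":0,"az":0,"dx":0,"dy":0,"dz":0,"gripper":0},{"ax":0,"ay":0,"az":0,"dx":0,"dy":0,"dz":0,"gripper":0}]'
python3 -c "
from h import *
togo(*press(-.1295),.047,PH)"
for i in 1 2 3 ; do python3 -m inch '[{"ax":0,"ay":0,"az":0,"dx":1.2,"dy":0,"dz":0,"gripper":0},{"ax":0,"ay":0,"az":0,"dx":0.8,"dy":0,"dz":0,"gripper":0},{"ax":0,"ay":0,"az":0,"dx":0,"dy":0,"dz":0,"gripper":0}]' >/dev/null
python3 -c "
from h import *
togo(*press(-.1295),.047,PH)"|head -2; done
```

```text
time: 14.9
position: [0.4697, 0.017, 0.0472]
tool_rot: [0.993, 0.118, 0.001, 0.0]
ft_force: [0.9, 0.7, 0.6]
grip_width: 0.0026
t 14.9 pos [0.4697 0.017  0.0472] head 13.58 q6 1.132 w 0.0026 F [0.86 0.68 0.57] M [ 0.041 -0.013  0.018]
shift now-axes [ 8.3 -0.4  0.2] turn [ 0.0006 -0.0013 -0.0056]
shift target-axes [ 8.3 -0.4  0.2]
t 15.2 pos [0.4713 0.0174 0.0473] head 13.57 q6 1.133 w 0.0002 F [ 0.26 -0.8  -0.1 ] M [ 0.049 -0.048 -0.036]
shift now-axes [ 6.7 -0.4  0.3] turn [ 0.0006 -0.0013 -0.0058]
t 15.5 pos [0.473  0.0179 0.0468] head 13.57 q6 1.135 w 0.0006 F [ 0.09 -1.58 -0.24] M [ 0.029 -0.046 -0.017]
shift now-axes [ 4.9 -0.3 -0.2] turn [ 0.0001 -0.0004 -0.0058]
t 15.8 pos [0.4749 0.0184 0.0467] head 13.57 q6 1.137 w 0.0004 F [0.07 0.01 0.12] M [-0.013  0.011  0.037]
shift now-axes [ 3.  -0.3 -0.3] turn [ 0.0001 -0.0002 -0.0058]
```

```bash

for i in 1 2 3 4 5; do python3 -m inch '[{"ax":0,"ay":0,"az":0,"dx":0.6,"dy":0,"dz":0,"gripper":0},{"ax":0,"ay":0,"az":0,"dx":0.6,"dy":0,"dz":0,"gripper":0},{"ax":0,"ay":0,"az":0,"dx":0,"dy":0,"dz":0,"gripper":0}]' >/dev/null
python3 -c "
from h import *
togo(*press(-.1295),.047,PH)"|head -2; done
```

```text
t 16.1 pos [0.4759 0.0187 0.0467] head 13.57 q6 1.138 w 0.0008 F [ 0.09  0.15 -0.07] M [ 0.038 -0.01  -0.019]
shift now-axes [ 1.9 -0.2 -0.3] turn [-0.      0.0001 -0.0058]
t 16.4 pos [0.476  0.0191 0.0467] head 13.58 q6 1.139 w 0.0003 F [-2.53 -1.71  1.32] M [-0.212  0.35  -0.016]
shift now-axes [ 1.7  0.1 -0.3] turn [-0.0007  0.002  -0.0056]
t 16.7 pos [0.4761 0.0194 0.0466] head 13.6 q6 1.14 w 0.0006 F [-6.35 -2.36  4.37] M [-0.445  0.936  0.002]
shift now-axes [ 1.6  0.4 -0.4] turn [-0.0013  0.0043 -0.0052]
t 17.0 pos [0.4761 0.0196 0.0466] head 13.62 q6 1.141 w 0.0001 F [-7.6  -4.07  5.44] M [-0.605  1.176 -0.064]
shift now-axes [ 1.5  0.6 -0.4] turn [-0.002   0.0066 -0.0048]
t 17.3 pos [0.4761 0.0199 0.0466] head 13.64 q6 1.143 w 0.0004 F [-8.17 -5.27  6.55] M [-0.852  1.464 -0.05 ]
shift now-axes [ 1.5  0.8 -0.4] turn [-0.0025  0.0088 -0.0046]
```

The strip end is firm against the stop, with no movement from 2 N to 10 N. Back off, rise and go over the knob.

```bash

python3 -m inch '[{"ax":0,"ay":0,"az":0,"dx":-6,"dy":0,"dz":0,"gripper":0},{"ax":0,"ay":0,"az":0,"dx":-6,"dy":0,"dz":-10,"gripper":0},{"ax":0,"ay":0,"az":0,"dx":0,"dy":0,"dz":-35,"gripper":100},{"ax":0,"ay":0,"az":0,"dx":0,"dy":0,"dz":-40,"gripper":100},{"ax":0,"ay":0,"az":0,"dx":0,"dy":0,"dz":-40,"gripper":100},{"ax":0,"ay":0,"az":0,"dx":0,"dy":0,"dz":-40,"gripper":100},{"ax":0,"ay":0,"az":0,"dx":0,"dy":0,"dz":-15,"gripper":100},{"ax":0,"ay":0,"az":0,"dx":0,"dy":0,"dz":0,"gripper":100}]'
python3 -c "
from h import *
togo(*press(0),.215,PH)"
```

```text
time: 18.1
position: [0.4715, 0.0168, 0.2302]
tool_rot: [0.993, 0.118, 0.005, 0.001]
ft_force: [1.0, 0.3, -0.7]
grip_width: 0.0407
t 18.1 pos [0.4715 0.0168 0.2302] head 13.58 q6 1.131 w 0.0407 F [ 0.96  0.25 -0.74] M [-0.018  0.004  0.011]
shift now-axes [136.   -1.9  16.5] turn [ 0.0038 -0.009  -0.0056]
shift target-axes [136.2  -1.1  15.2]
```

```bash

python3 -m inch '[{"ax":0,"ay":0,"az":0,"dx":34,"dy":0,"dz":0,"gripper":100},{"ax":0,"ay":0,"az":0,"dx":34,"dy":-1,"dz":0,"gripper":100},{"ax":0,"ay":0,"az":0,"dx":34,"dy":0,"dz":0,"gripper":100},{"ax":0,"ay":0,"az":0,"dx":34,"dy":0,"dz":0,"gripper":100},{"ax":0,"ay":0,"az":-0.148,"dx":0,"dy":0,"dz":0,"gripper":100},{"ax":0,"ay":0,"az":-0.148,"dx":0,"dy":0,"dz":0,"gripper":100},{"ax":0,"ay":0,"az":-0.148,"dx":0,"dy":0,"dz":0,"gripper":100},{"ax":0,"ay":0,"az":-0.148,"dx":0,"dy":0,"dz":0,"gripper":100}]' >/dev/null
python3 -m inch '[{"ax":0,"ay":0,"az":-0.148,"dx":0,"dy":0,"dz":0,"gripper":100},{"ax":0,"ay":0,"az":-0.148,"dx":0,"dy":0,"dz":0,"gripper":100},{"ax":0,"ay":0,"az":-0.148,"dx":0,"dy":0,"dz":0,"gripper":100},{"ax":0,"ay":0,"az":-0.148,"dx":0,"dy":0,"dz":0,"gripper":100},{"ax":0,"ay":0,"az":-0.148,"dx":0,"dy":0,"dz":0,"gripper":100},{"ax":0,"ay":0,"az":-0.148,"dx":0,"dy":0,"dz":0,"gripper":100},{"ax":0,"ay":0,"az":-0.148,"dx":0,"dy":0,"dz":0,"gripper":100},{"ax":0,"ay":0,"az":-0.148,"dx":0,"dy":0,"dz":0,"gripper":100}]' >/dev/null
python3 -m inch '[{"ax":0,"ay":0,"az":-0.148,"dx":0,"dy":0,"dz":0,"gripper":100},{"ax":0,"ay":0,"az":-0.148,"dx":0,"dy":0,"dz":0,"gripper":100},{"ax":0,"ay":0,"az":-0.148,"dx":0,"dy":0,"dz":0,"gripper":100},{"ax":0,"ay":0,"az":-0.148,"dx":0,"dy":0,"dz":0,"gripper":100},{"ax":0,"ay":0,"az":-0.148,"dx":0,"dy":0,"dz":0,"gripper":100},{"ax":0,"ay":0,"az":-0.148,"dx":0,"dy":0,"dz":0,"gripper":100},{"ax":0,"ay":0,"az":-0.148,"dx":0,"dy":0,"dz":0,"gripper":100},{"ax":0,"ay":0,"az":-0.148,"dx":0,"dy":0,"dz":0,"gripper":100}]' >/dev/null
python3 -c "
from h import *
togo(*press(0),.15,249.5)"
```

```text
t 20.5 pos [0.6002 0.0501 0.225 ] head -176.5 q6 -1.734 w 0.0871 F [-0.55 -0.22  0.31] M [ 0.106 -0.103  0.014]
shift now-axes [-3.4  0.2 75. ] turn [ 0.0018 -0.0014 -1.1518]
shift target-axes [-1.5 -2.9 75. ]
```

```bash

python3 -m inch '[{"ax":0,"ay":0,"az":-0.14,"dx":-3.4,"dy":0.2,"dz":0,"gripper":100},{"ax":0,"ay":0,"az":-0.14,"dx":0,"dy":0,"dz":0,"gripper":100},{"ax":0,"ay":0,"az":-0.14,"dx":0,"dy":0,"dz":0,"gripper":100},{"ax":0,"ay":0,"az":-0.14,"dx":0,"dy":0,"dz":0,"gripper":100},{"ax":0,"ay":0,"az":-0.14,"dx":0,"dy":0,"dz":0,"gripper":100},{"ax":0,"ay":0,"az":-0.12,"dx":0,"dy":0,"dz":0,"gripper":100},{"ax":0,"ay":0,"az":0,"dx":0,"dy":0,"dz":0,"gripper":100},{"ax":0,"ay":0,"az":0,"dx":0,"dy":0,"dz":0,"gripper":100}]' >/dev/null
python3 -c "
from h import *
togo(*press(0),.15,249.5);c=grab('scene','s7'); im=c['img'][120:230,290:410,::-1]; cv2.imwrite('pics/s7c.png',cv2.resize(im,None,fx=5,fy=5,interpolation=2))
"
```

```text
t 21.3 pos [0.6038 0.0504 0.2256] head -130.01 q6 -2.545 w 0.0868 F [0.61 0.69 0.03] M [ 0.152 -0.113  0.028]
shift now-axes [ 0.1  0.2 75.6] turn [ 0.0016 -0.0005 -0.3405]
shift target-axes [-0.   0.4 75.6]
```

View pics/s7c.png

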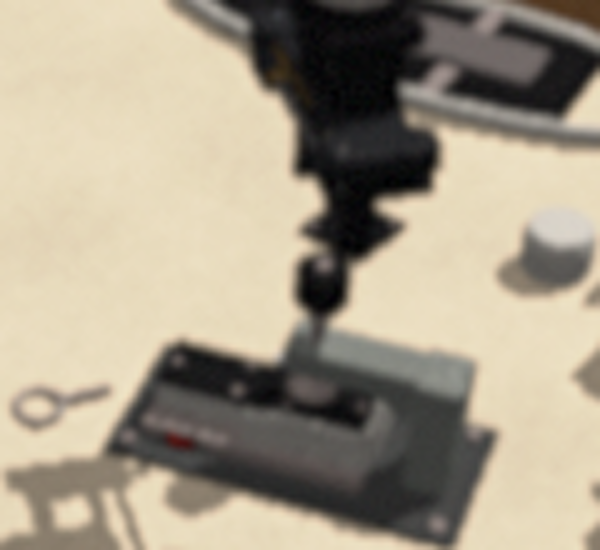

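```bash

python3 -m inch '[{"ax":0,"ay":0,"az":-0.13,"dx":0,"dy":0.2,"dz":15,"gripper":100},{"ax":0,"ay":0,"az":0,"dx":0,"dy":0,"dz":20,"gripper":100},{"ax":0,"ay":0,"az":0,"dx":0,"dy":0,"dz":12,"gripper":100},{"ax":0,"ay":0,"az":0,"dx":0,"dy":0,"dz":4,"gripper":100},{"ax":0,"ay":0,"az":0,"dx":0,"dy":0,"dz":0,"gripper":100}]'
python3 -m inch '[{"ax":0,"ay":0,"az":0,"dx":0,"dy":0,"dz":8,"gripper":100},{"ax":0,"ay":0,"az":0,"dx":0,"dy":0,"dz":8,"gripper":100},{"ax":0,"ay":0,"az":0,"dx":0,"dy":0,"dz":5,"gripper":100},{"ax":0,"ay":0,"az":0,"dx":0,"dy":0,"dz":0,"gripper":100}]'
python3 -c "
from h import *
togo(*press(0),.15,249.5)"
```

```text
time: 21.85
position: [0.6038, 0.0504, 0.1751]
tool_rot: [-0.481, 0.876, 0.0, -0.001]
ft_force: [-0.6, 0.1, 0.3]
grip_width: 0.0871
time: 22.25
position: [0.6034, 0.0505, 0.1538]
tool_rot: [-0.482, 0.876, 0.001, -0.001]
ft_force: [0.1, 0.6, 1.1]
grip_width: 0.087
t 22.25 pos [0.6034 0.0505 0.1538] head -122.41 q6 -2.677 w 0.087 F [0.06 0.56 1.07] M [ 0.146 -0.055 -0.034]
shift now-axes [-0.   0.   3.8] turn [ 0.0017 -0.0006 -0.208 ]
shift target-axes [-0.   0.   3.8]
```

```bash

python3 -m inch '[{"ax":0,"ay":0,"az":0,"dx":0,"dy":0,"dz":0,"gripper":30},{"ax":0,"ay":0,"az":0,"dx":0,"dy":0,"dz":0,"gripper":30},{"ax":0,"ay":0,"az":0,"dx":0,"dy":0,"dz":0,"gripper":30},{"ax":0,"ay":0,"az":0,"dx":0,"dy":0,"dz":0,"gripper":30},{"ax":0,"ay":0,"az":0,"dx":0,"dy":0,"dz":0,"gripper":30},{"ax":0,"ay":0,"az":0,"dx":0,"dy":0,"dz":0,"gripper":30},{"ax":0,"ay":0,"az":0,"dx":0,"dy":0,"dz":0,"gripper":30}]' 30
python3 -c "
from h import *
togo(*press(0),.15,249.5)"
```

```text
time: 22.95
position: [0.6039, 0.0505, 0.1548]
tool_rot: [-0.482, 0.876, 0.0, -0.0]
ft_force: [-2.2, 1.6, 3.6]
grip_width: 0.0395
t 22.95 pos [0.6039 0.0505 0.1548] head -122.41 q6 -2.677 w 0.0395 F [-2.18  1.56  3.59] M [ 0.294  0.201 -0.013]
shift now-axes [0.3 0.4 4.8] turn [ 0.0005  0.     -0.2078]
shift target-axes [0.2 0.4 4.8]
```

Knob gripped (39.5 mm, low side force). Now turn clockwise, following the knob down, and watch Mz.

```bash
cat > m.py <<'E'
from h import *
o=robot.get_obs(); print('t %.2f q6 %.3f z %.4f xy %s Mz %.3f F %s w %.4f'%(o['time'],o['q'][5],o['position'][2],o['position'][:2].round(4),o['moment'][2],o['ft_force'].round(1),o['grip_width']))
E
for i in 1 2 3; do python3 -m inch '[{"ax":0,"ay":0,"az":0.1,"dx":0,"dy":0,"dz":0.19,"gripper":30},{"ax":0,"ay":0,"az":0.1,"dx":0,"dy":0,"dz":0.19,"gripper":30}]' >/dev/null; python3 m.py; done
```

```text
t 23.15 q6 -2.473 z 0.1545 xy [0.6039 0.0505] Mz 0.047 F [-1.4 -0.3 -0. ] w 0.0395
t 23.35 q6 -2.273 z 0.1541 xy [0.604  0.0504] Mz 0.044 F [ 0.2 -0.1  1.1] w 0.0395
t 23.55 q6 -2.073 z 0.1537 xy [0.604  0.0503] Mz 0.064 F [-0.4 -0.6  0.5] w 0.0391
```

```bash

for i in 1 2 3 4 5 6 7; do python3 -m inch '[{"ax":0,"ay":0,"az":0.07,"dx":0,"dy":0,"dz":0.135,"gripper":30},{"ax":0,"ay":0,"az":0.07,"dx":0,"dy":0,"dz":0.135,"gripper":30}]' >/dev/null; python3 m.py; done
```

```text
t 23.75 q6 -1.934 z 0.1534 xy [0.604  0.0502] Mz 0.037 F [-0.7  0.3  0.8] w 0.0396
t 23.95 q6 -1.794 z 0.1532 xy [0.604  0.0502] Mz 0.063 F [-0.6 -0.5  0.5] w 0.0391
t 24.15 q6 -1.654 z 0.1529 xy [0.604  0.0501] Mz 0.082 F [-0.2 -0.4  1.2] w 0.0393
t 24.35 q6 -1.514 z 0.1526 xy [0.604 0.05 ] Mz 0.051 F [ 0.1 -0.2  1.2] w 0.0395
t 24.55 q6 -1.374 z 0.1524 xy [0.6039 0.05  ] Mz 0.054 F [-0.3 -0.9  0.8] w 0.0390
t 24.75 q6 -1.234 z 0.1521 xy [0.6039 0.0499] Mz 0.038 F [-0.7 -0.6  1. ] w 0.0395
t 24.95 q6 -1.094 z 0.1518 xy [0.6038 0.0499] Mz 0.057 F [-0.2 -1.8  1.2] w 0.0393
```

```bash

for i in 1 2 3; do python3 -m inch '[{"ax":0,"ay":0,"az":0.07,"dx":0,"dy":0,"dz":0.135,"gripper":30},{"ax":0,"ay":0,"az":0.07,"dx":0,"dy":0,"dz":0.135,"gripper":30}]' >/dev/null; python3 m.py; done
```

```text
t 25.15 q6 -0.954 z 0.1516 xy [0.6038 0.0498] Mz 0.041 F [-1.1 -0.8  0.9] w 0.0397
t 25.35 q6 -0.814 z 0.1513 xy [0.6037 0.0498] Mz 0.049 F [-0.6 -1.6  1.5] w 0.0390
t 25.55 q6 -0.674 z 0.1510 xy [0.6037 0.0498] Mz 0.012 F [-0.9 -1.5  2.3] w 0.0393
```

```bash
python3 -c "
from h import *
c=grab('scene','s8'); im=c['img'][130:220,300:400,::-1]; cv2.imwrite('pics/s8c.png',cv2.resize(im,None,fx=6,fy=6,interpolation=2))
"
```

```text
(no output)
```

View pics/s8c.png

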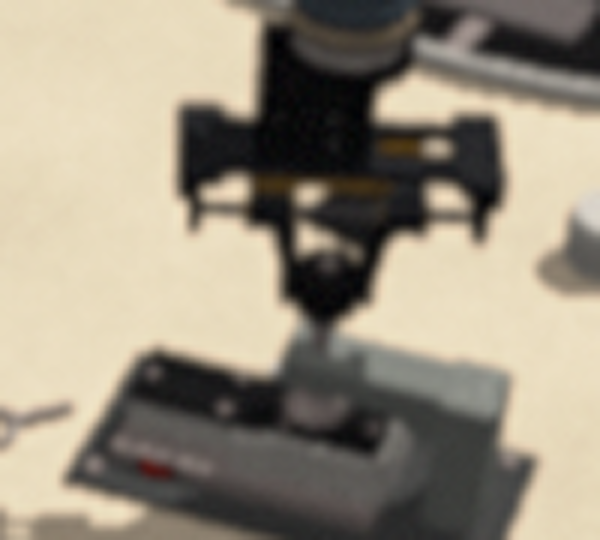

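The fingers hold the knob at (325,280) and the foot has come down to just above the strip. Continue in small bites.

```bash

for i in 1 2 3; do python3 -m inch '[{"ax":0,"ay":0,"az":0.07,"dx":0,"dy":0,"dz":0.135,"gripper":30},{"ax":0,"ay":0,"az":0.07,"dx":0,"dy":0,"dz":0.135,"gripper":30}]' >/dev/null; python3 m.py; done
```

```text
t 25.80 q6 -0.535 z 0.1507 xy [0.6036 0.0498] Mz -0.006 F [ 0.  -1.3  1.4] w 0.0389
t 26.00 q6 -0.395 z 0.1505 xy [0.6035 0.0498] Mz 0.056 F [-1.2 -2.   1.6] w 0.0392
t 26.20 q6 -0.255 z 0.1502 xy [0.6034 0.0498] Mz 0.124 F [-1.7 -1.6  1.4] w 0.0394
```

```bash

for i in 1 2 3 ; do python3 -m inch '[{"ax":0,"ay":0,"az":0.035,"dx":0,"dy":0,"dz":0.067,"gripper":30}]' >/dev/null; python3 m.py; done
```

```text
t 26.30 q6 -0.221 z 0.1501 xy [0.6035 0.0498] Mz 0.048 F [-1.  -2.3  1.3] w 0.0393
t 26.40 q6 -0.187 z 0.1500 xy [0.6034 0.0498] Mz 0.052 F [-1.3 -2.5  1.3] w 0.0393
t 26.50 q6 -0.152 z 0.1500 xy [0.6034 0.0498] Mz 0.066 F [-1.1 -1.9  2.1] w 0.0396
```

```bash

for i in 1 2 3 4; do python3 -m inch '[{"ax":0,"ay":0,"az":0.05,"dx":0,"dy":0,"dz":0.095,"gripper":30}]' >/dev/null; python3 m.py; done
```

```text
t 26.60 q6 -0.102 z 0.1499 xy [0.6034 0.0498] Mz 0.041 F [-1.3 -1.8  1.5] w 0.0395
t 26.70 q6 -0.051 z 0.1498 xy [0.6034 0.0498] Mz 0.052 F [-1.7 -1.2  1.7] w 0.0393
t 26.80 q6 -0.001 z 0.1497 xy [0.6034 0.0498] Mz 0.044 F [-1.8 -2.2  2.2] w 0.0391
t 26.90 q6 0.049 z 0.1496 xy [0.6033 0.0499] Mz 0.120 F [-1.8 -1.1  2.7] w 0.0390
```

```bash

for i in 1 2 3 4; do python3 -m inch '[{"ax":0,"ay":0,"az":0.05,"dx":0,"dy":0,"dz":0.095,"gripper":30}]' >/dev/null; python3 m.py; done
```

```text
t 27.00 q6 0.099 z 0.1495 xy [0.6033 0.0499] Mz 0.006 F [-1.6 -2.6  2.1] w 0.0394
t 27.10 q6 0.149 z 0.1494 xy [0.6033 0.0499] Mz 0.017 F [-0.3 -2.1  2. ] w 0.0391
t 27.20 q6 0.199 z 0.1493 xy [0.6033 0.0499] Mz 0.079 F [-0.5 -1.2  3. ] w 0.0393
t 27.30 q6 0.249 z 0.1493 xy [0.6033 0.0499] Mz 0.040 F [-1.6 -2.2  2.7] w 0.0393
```

```bash

for i in 1 2 3 4 5 6; do python3 -m inch '[{"ax":0,"ay":0,"az":0.05,"dx":0,"dy":0,"dz":0.09,"gripper":30}]' >/dev/null; python3 m.py; done
```

```text
t 27.40 q6 0.299 z 0.1492 xy [0.6033 0.0499] Mz 0.062 F [-3.  -1.1  2.4] w 0.0392
t 27.50 q6 0.349 z 0.1491 xy [0.6032 0.0499] Mz 0.060 F [-1.3 -1.6  2.4] w 0.0390
t 27.60 q6 0.399 z 0.1489 xy [0.6032 0.0499] Mz 0.050 F [-1.5 -1.6  1.5] w 0.0391
t 27.70 q6 0.449 z 0.1488 xy [0.6032 0.0499] Mz 0.043 F [-2.8 -2.6  2.3] w 0.0394
t 27.80 q6 0.499 z 0.1488 xy [0.6032 0.05  ] Mz 0.076 F [-2.4 -1.2  1.5] w 0.0392
t 27.90 q6 0.549 z 0.1487 xy [0.6032 0.05  ] Mz 0.054 F [-2.2 -1.8  1.9] w 0.0396
```

```bash

for i in 1 2 3 4 5 6; do python3 -m inch '[{"ax":0,"ay":0,"az":0.05,"dx":0,"dy":0,"dz":0.09,"gripper":30}]' >/dev/null; python3 m.py; done
```

```text
t 28.00 q6 0.599 z 0.1485 xy [0.6031 0.05  ] Mz 0.069 F [-1.9 -1.5  2.2] w 0.0390
t 28.10 q6 0.649 z 0.1485 xy [0.6032 0.05  ] Mz 0.026 F [-1.2 -1.3  1.8] w 0.0393
t 28.20 q6 0.699 z 0.1484 xy [0.6031 0.05  ] Mz -0.000 F [-3.  -1.5  2. ] w 0.0390
t 28.30 q6 0.749 z 0.1483 xy [0.6031 0.05  ] Mz 0.052 F [-1.6 -0.9  2.2] w 0.0396
t 28.40 q6 0.799 z 0.1482 xy [0.6031 0.0501] Mz 0.056 F [-1.6 -1.3  2.1] w 0.0394
t 28.50 q6 0.849 z 0.1481 xy [0.6031 0.0501] Mz 0.033 F [-2.8 -1.6  2.8] w 0.0394
```

```bash

for i in 1 2 3 4 5 6; do python3 -m inch '[{"ax":0,"ay":0,"az":0.05,"dx":0,"dy":0,"dz":0.09,"gripper":30}]' >/dev/null; python3 m.py; done
```

```text
t 28.60 q6 0.899 z 0.1480 xy [0.6031 0.0501] Mz 0.032 F [-2.3 -1.   1.4] w 0.0392
t 28.70 q6 0.949 z 0.1479 xy [0.6031 0.0501] Mz 0.055 F [-1.6 -1.5  1.4] w 0.0395
t 28.80 q6 0.999 z 0.1478 xy [0.6031 0.0501] Mz 0.048 F [-1.2 -1.4  1.7] w 0.0392
t 28.90 q6 1.049 z 0.1477 xy [0.6031 0.0502] Mz 0.022 F [-2.4 -1.   1.7] w 0.0396
t 29.00 q6 1.099 z 0.1476 xy [0.603  0.0502] Mz 0.040 F [-2.4 -2.1  2.4] w 0.0395
t 29.10 q6 1.149 z 0.1475 xy [0.603  0.0502] Mz 0.051 F [-2.7 -1.1  2.2] w 0.0395
```

```bash

for i in 1 2 3 4 5 6; do python3 -m inch '[{"ax":0,"ay":0,"az":0.05,"dx":0,"dy":0,"dz":0.09,"gripper":30}]' >/dev/null; python3 m.py; done
```

```text
t 29.20 q6 1.199 z 0.1474 xy [0.6031 0.0502] Mz 0.102 F [-1.7  0.1  2. ] w 0.0395
t 29.30 q6 1.249 z 0.1473 xy [0.603  0.0502] Mz 0.084 F [-1.9 -0.7  1.7] w 0.0392
t 29.40 q6 1.299 z 0.1473 xy [0.6031 0.0503] Mz 0.113 F [-2.4 -1.   2.3] w 0.0393
t 29.50 q6 1.349 z 0.1472 xy [0.603  0.0503] Mz 0.100 F [-2.2 -0.9  1.8] w 0.0396
t 29.60 q6 1.399 z 0.1471 xy [0.603  0.0503] Mz 0.137 F [-1.9  0.3  2.5] w 0.0389
t 29.70 q6 1.448 z 0.1470 xy [0.603  0.0503] Mz 0.146 F [-1.6 -1.2  2.3] w 0.0397
```

```bash
python3 -c "
from h import *
c=grab('scene','s9'); im=c['img'][170:220,320:380,::-1]; a=cv2.resize(im,None,fx=6,fy=9,interpolation=2)
b=cv2.resize(load('s8')['img'][170:220,320:380,::-1],None,fx=6,fy=9,interpolation=2); cv2.imwrite('pics/s9c.png',np.hstack([b,a]))
"
```

```text
(no output)
```

View pics/s9c.png

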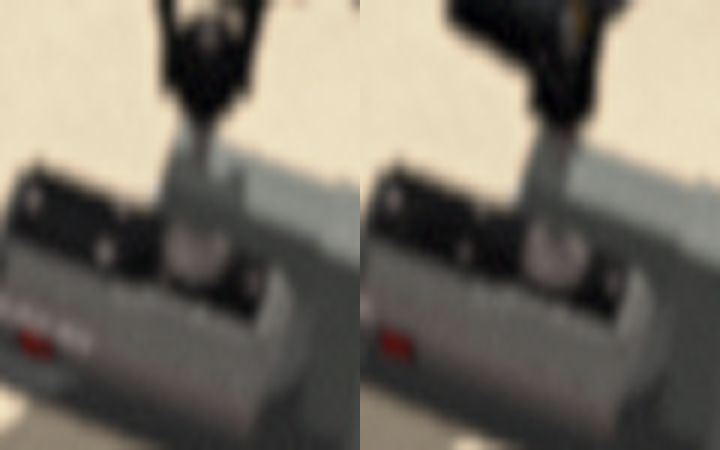

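Torque began to rise at q6≈1.15, from a baseline of about 0.05 N·m. It is now about 0.145 N·m, 0.30 rad past touch, which puts the foot at roughly 8-10 N. The right half of the picture shows the foot on the strip. That is a light touch, so I'll release and rise.

```bash

python3 -m inch '[{"ax":0,"ay":0,"az":0,"dx":0,"dy":0,"dz":0,"gripper":30},{"ax":0,"ay":0,"az":0,"dx":0,"dy":0,"dz":0,"gripper":60},{"ax":0,"ay":0,"az":0,"dx":0,"dy":0,"dz":0,"gripper":90},{"ax":0,"ay":0,"az":0,"dx":0,"dy":0,"dz":0,"gripper":100},{"ax":0,"ay":0,"az":0,"dx":0,"dy":0,"dz":0,"gripper":100},{"ax":0,"ay":0,"az":0,"dx":0,"dy":0,"dz":0,"gripper":100},{"ax":0,"ay":0,"az":0,"dx":0,"dy":0,"dz":0,"gripper":100}]'; python3 m.py
python3 -m inch '[{"ax":0,"ay":0,"az":0,"dx":0,"dy":0,"dz":-10,"gripper":100},{"ax":0,"ay":0,"az":0,"dx":0,"dy":0,"dz":-25,"gripper":100},{"ax":0,"ay":0,"az":0,"dx":0,"dy":0,"dz":-30,"gripper":100},{"ax":0,"ay":0,"az":0,"dx":0,"dy":0,"dz":-30,"gripper":100},{"ax":0,"ay":0,"az":0,"dx":0,"dy":0,"dz":-30,"gripper":100},{"ax":0,"ay":0,"az":0,"dx":0,"dy":0,"dz":0,"gripper":100}]'
python3 -c "
from h import *
togo(.45,-.2,.28,20)"
```

```text
time: 30.45
position: [0.6042, 0.0505, 0.1469]
tool_rot: [1.0, 0.011, 0.0, -0.0]
ft_force: [0.3, 0.0, 0.5]
grip_width: 0.0792
t 30.45 q6 1.448 z 0.1469 xy [0.6042 0.0505] Mz 0.025 F [0.3 0.  0.5] w 0.0792
time: 31.05
position: [0.6072, 0.0503, 0.2779]
tool_rot: [1.0, 0.011, 0.006, 0.001]
ft_force: [0.9, 0.6, -0.5]
grip_width: 0.087
t 31.05 pos [0.6072 0.0503 0.2779] head 1.26 q6 1.448 w 0.087 F [ 0.9   0.64 -0.46] M [ 0.042 -0.    -0.007]
shift now-axes [-162.6  246.8   -3.7] turn [ 0.0031 -0.0111 -0.3271]
shift target-axes [-233.3  181.4   -2.1]
```

Move aside to the right (+y tool) and take the final look.

```bash

python3 -m inch '[{"ax":0,"ay":0,"az":0,"dx":-15,"dy":25,"dz":0,"gripper":100},{"ax":0,"ay":0,"az":0,"dx":-20,"dy":35,"dz":0,"gripper":100},{"ax":0,"ay":0,"az":0,"dx":-20,"dy":35,"dz":0,"gripper":100},{"ax":0,"ay":0,"az":0,"dx":-20,"dy":35,"dz":0,"gripper":100},{"ax":0,"ay":0,"az":0,"dx":-20,"dy":35,"dz":0,"gripper":100},{"ax":0,"ay":0,"az":0,"dx":-20,"dy":35,"dz":0,"gripper":100},{"ax":0,"ay":0,"az":0,"dx":-20,"dy":35,"dz":0,"gripper":100},{"ax":0,"ay":0,"az":0,"dx":-20,"dy":35,"dz":0,"gripper":100}]'
python3 -c "
from h import *
c=grab('scene','s10'); im=c['img'][150:230,300:400,::-1]; cv2.imwrite('pics/s10c.png',cv2.resize(im,None,fx=7,fy=7,interpolation=2))
c=grab('top','t10'); im=c['img'][130:270,220:350,::-1]; cv2.imwrite('pics/t10c.png',cv2.resize(im,None,fx=4,fy=4,interpolation=2))
D=depthpts(c); t0=load('top0'); D0=depthpts(t0)
k=np.array((261.8,181.2)).astype(int)
for d in (D0,D): w=d[178:186,258:266].reshape(-1,3); print('knob z',np.median(w[:,2]))
d=np.abs(c['img'].astype(int)-t0['img']).max(2); cv2.imwrite('pics/diff.png',(d>60).astype(np.uint8)*255)"
```

```text
time: 31.85
position: [0.4537, -0.2239, 0.2717]
tool_rot: [1.0, 0.011, -0.0, -0.0]
ft_force: [0.2, -0.5, 0.5]
grip_width: 0.0873
knob z 0.17810971446753288
knob z 0.1713734957878994
```

View pics/s10c.png

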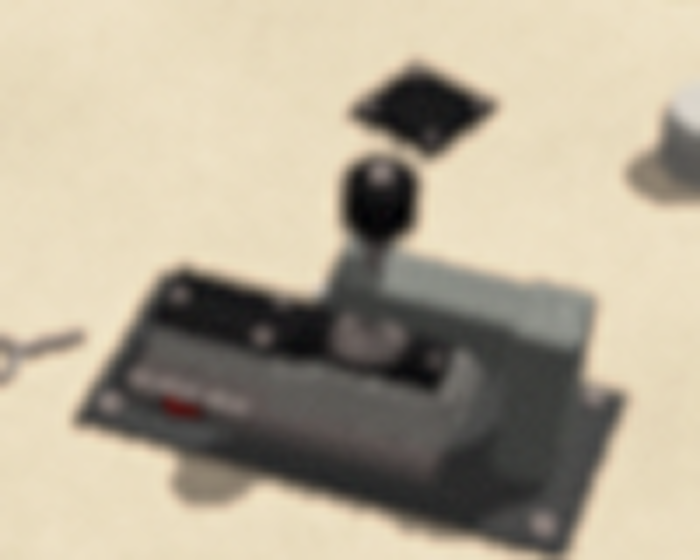

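View pics/t10c.png

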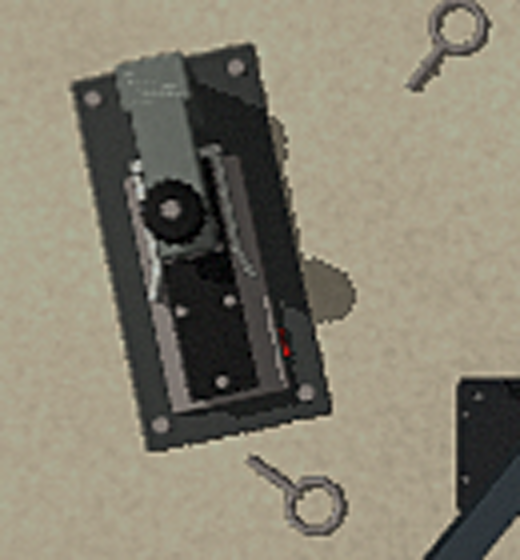

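View pics/diff.png

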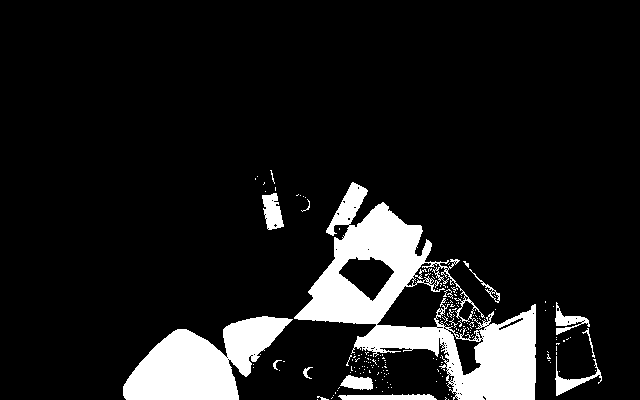

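```bash
python3 -m inch '[{"ax":0,"ay":0,"az":0,"dx":0,"dy":0,"dz":0,"gripper":100},{"ax":0,"ay":0,"az":0,"dx":0,"dy":0,"dz":0,"gripper":100}]'; python3 -c "
from rig import robot
print(robot.hand_in())"
```

```text
time: 32.15
position: [0.455, -0.2219, 0.2717]
tool_rot: [1.0, 0.011, -0.0, -0.001]
ft_force: [-0.1, 0.1, 0.6]
grip_width: 0.0873
the job is handed in; nothing more can be done
None
```

The strip is home against the end stop and the press foot bears lightly on it. I handed the job in at 32 s, with the gripper open and clear.

- **Strip chosen:** I took the long strip nearer the base (0.573 m away, against 0.644 m for the other one).
- **Strip home:** I slid it between the rails until it stopped. After letting go, I nudged its near end with closed fingers at up to about 10 N, and it did not move. The last pictures show it flat between the rails with its near end level with the platen's near end.
- **Foot:** I turned the knob 4.12 rad clockwise. The knob torque rose from about 0.05 to 0.145 N·m over the last 0.30 rad, which puts the foot at about 8–10 N. That is an estimate from knob torque and angle, as the force on the strip could not be measured directly. The torque signal was noisy, by about ±0.03 N·m.
- **Knob drop, slight disagreement:** the depth camera showed the knob 6.7 mm lower, while the turn implies 7.9 mm. The difference is within the depth noise of about 2 mm.
- **Other things:** comparing the top view before and after showed no bystander in view had moved. The arm hid part of the right-hand side, including the other strip and the crimper, so I could not check those there.
- **Forces:** while sliding in, the strip briefly pressed on the platen with about 10 N until I raised it slightly. In my readings the wrist force never passed about 13 N.

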